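# Weigh a pipe sample on the weld shop's bench scale

## Task

Lift the brass check weight off the scale pan and stand it upright on the green pad, with its foot fully on the pad. Then slide the blue pipe sample along the deck onto the emptied pan, without lifting it or tipping it, and leave it standing with its whole foot inside the outer edge of the yellow ring. Never press the pan down hard by hand or tool, and leave the flange, the red tube offcut and the wire brush where they are.

Things in the scene. Friction and masses are not known exactly. Their poses are not given: they have to be found in the camera images.
- deck: fixed weigh deck on the bench: smooth steel-topped slab, blue sides, 350 mm (its x) by 720 mm (its y) by 40 mm high. Origin at the centre of its underside, so its flat top is 40 mm above the origin; x points away from the robot, y to the left, at yaw 0. The edges have no lip. In its middle is a 136 mm square opening that holds the scale pan.
- pan_mid (a point): centre of the top face of the scale pan: black 130 mm square plate in the middle of the deck, flush with the deck top when empty, with a 3 mm gap all round. A yellow ring, 109 mm outer and 101 mm inner diameter, is painted round this point.
- pan (a joint): how far the sprung pan has sunk, m: 0 empty and flush, grows downwards by 0.25 mm per newton (the check weight sinks it 1.7 mm, the sample 1.2 to 1.8 mm), hard stop at 0.006. Pressing it beyond 0.0055 (22 N) strains the scale.
- weight_mid (a point): brass check weight, 0.7 kg, 86 mm high, standing on the pan at the start: round body 50 mm diameter for the lowest 45 mm, then a 20 mm neck, then a grip knob 28 mm diameter from 62 to 84 mm above the foot. The point is on its axis, 43 mm above its foot. z up.
- pad_top (a point): centre of the top face of the fixed green round parking pad, 90 mm diameter, 6 mm thick, on one end of the deck.
- sample_mid (a point): the pipe sample: blue-primed open steel tube standing on end, 89 mm outside diameter, 80 mm bore, 60 mm high, 0.5 to 0.75 kg, outer edges bevelled 3 mm at both ends, open top and bottom; it stands on the other end of the deck from the pad. The point is on its axis, half-way up (30 mm above its foot). z along its axis, up.
- flange_mid (a point): bystander: copper-coloured pipe flange standing on the deck, 70 mm diameter, 45 mm high with a narrower neck. The point is on its axis, half-way up.
- tube_mid (a point): bystander: offcut of red square tube standing on end on the deck, 50 mm square, 65 mm high. The point is on its axis, half-way up.
- brush_mid (a point): bystander: wire brush lying on the deck beyond the pan, roughly along the deck's y, 200 mm long (its x), 26 mm wide, 32 mm high. The point is at mid-length, half-way up.
Not all that is in view belongs to the job. Leave any grey or turquoise look-alike of the part that bears weight_mid alone. Of the things shaped like the part that bears sample_mid, the blue one is meant.

How it is judged:
By the outcome, as a careful person would: the job done as asked, in the order asked, and still so for the second after the job is handed in, with the robot touching nothing.
It also fails if it takes over 61 s, if anything falls off the work surface, if the arm or the gripper's body presses on something with over 40 N, if the wrist force passes 120 N, or if a joint passes its speed limit or range.

## Robot

A 7-joint arm with a two-finger parallel gripper is mounted at the origin on the work surface. World frame = base frame: x ahead of the robot, y to its left, z up, the work surface at z = 0. Lengths are in mm, angles in rad, forces in N, time in s.
With the tool pointing down it reaches from about 400 to 875 mm from the base axis. Payload 4.4 kg.
Tool frame: the origin (TCP) lies at the very end of the fingers, on their centre line; the grasp point (between the pads) lies 19 mm behind it; z points along the fingers, y is the direction in which the jaws open and shut (so a half turn about z gives the same grasp; the last joint's range is limited). The gripper opens to 85 mm and grips with 20 to 120 N. Pads are 22 mm wide; open, the fingers measure 114 mm over their backs; the gripper's body (76 mm by 85 mm) begins 54 mm behind the grasp point. The pads swing forward as they close: fully open they stand 13 mm farther back than shut.
Start: joints at [-1.376, 0.628, 0.038, 1.517, -0.027, 0.996, -0.02], TCP at [167.58, 628.04, 231.313] pointing down, gripper open.
Joint ranges: [-3.06, 3.06], [-0.37, 2.12], [-1.25, 1.32], [0.18, 2.47], [-1.1, 4.24], [0.23, 1.98], [-2.94, 2.94]. Speed limits (rad/s): [2.57, 2.57, 3.14, 3.14, 3.14, 3.14, 3.14].

## Interface

Orientations are given as [roll, pitch, yaw] about the fixed x, y, z axes, in that order (R = Rz(yaw) Ry(pitch) Rx(roll)).
In Python, from cell import read_state, get_image, finish_job gives the robot as it stands.
- The arm moves only by the tool carry_out, never from a script. Its argument "series" is a list that holds one entry, the list of rows, each a list of 7 numbers: the shift along the tool's x, y, z in cm, then the turn, a rotation vector about the tool's x, y, z in rad, then the finger opening in cm, from 0 to 8.54. In form: [[[x, y, z, wx, wy, wz, grip], ...]]. A call has 1 to 5 rows; each row is the pose to reach, as a shift and turn from the pose commanded when the call began, along the tool's axes at that moment; what a row does not reach only later rows make up. A row lasts 1/12 s, in which the tool goes at most 41.7 mm and 7.16 degrees, less where a joint would pass 70% of its speed; a pose out of reach is approached as far as the arm can. A call with a gripper value outside its range is refused whole. The fingers move at their own pace and stop on an object; the grip force is fixed at half the most. Time passes only in rows, so rows that repeat a pose let the fingers close. It gives the time, the measured TCP pose, the force and the opening at its end, in the units of the state.
- read_state(): the state, without advancing time (a new reading comes with each control period).
- get_image(name): name is "side" or "top" or "wrist"; returns a dict with "img" (420x560x3 uint8, blue, green, red), "z_map" (420x560 float32, mm along the optical axis (not along the pixel's ray), 0 where there is no reading), "mtx" (3x3 intrinsics, pixels), "dist" ([k1, k2, p1, p2, k3] as OpenCV has them; the pictures are not rectified), "T" (4x4, takes a point from camera to world coordinates); the wrist camera has in their place "T_tool_cam" (4x4, takes a point from camera to tool coordinates, whose origin is the TCP and whose axes are the flange's). Camera axes: x right, y down, z forward; pixel columns grow to the right and rows downward; lengths in mm; the calibration is good to about 2 mm. A picture is of the moment at which its call begins: read the wrist's pose just before it.
- finish_job(): hands the job in, once; it reports no verdict.
The state is a dict: "clock": time; "qpos": joint angles; "qd": joint speeds; "tau": joint torques, N m; "eef_pos": TCP position; "tool_rot": TCP orientation; "force": force on the tool from outside, world axes, zero at the start; "torque": the same for the moment, N m; "width": finger opening in mm.
Only numpy, scipy, OpenCV 4.12 (cv2) and the standard library are available. Lean on these libraries where they do the work, as an engineer would, in place of code of your own. Each camera call takes 0.05 s, during which the arm holds its last target.

## Working session

There is one attempt and no reset: what is moved stays moved. The work goes in short steps, Python scripts to look and compute and a tool call to move; the robot and the scene stay as the last step left them, time stands still between calls to the robot, and variables do not carry over. Pictures are saved under pics/ and viewed, and the job is handed in when it is done.

Besides the shell and the picture viewer there is one more tool, called as a command line: name --argument value ..., lists and objects as JSON in quotes. carry_out: Moves the arm, as the interface text tells. Its arguments: {"type":"object","properties":{"series":{"type":"array","items":{"type":"array","items":{"type":"array","items":{"type":"number"}}}}},"required":["series"]}

```bash
mkdir -p pics; ls; cat > h.py <<'E'
import numpy as np, cv2
from cell import read_state,get_image,finish_job
from scipy.spatial.transform import Rotation as R
def snap(n,f):
    s=read_state(); d=get_image(n); cv2.imwrite('pics/'+f,d['img'])
    np.savez('pics/'+f[:-4]+'.npz',**{k:np.array(v) for k,v in d.items()},pos=s['eef_pos'],rot=s['tool_rot'])
    return d,s
def toolT(s):
    T=np.eye(4);T[:3,:3]=R.from_euler('xyz',s['tool_rot']).as_matrix();T[:3,3]=s['eef_pos'];return T
def cloud(d,T=None):
    z=d['z_map'];v,u=np.mgrid[0:z.shape[0],0:z.shape[1]]
    p=cv2.undistortPoints(np.stack([u.ravel(),v.ravel()],1).astype(np.float64)[:,None],np.array(d['mtx']),np.array(d['dist']))[:,0]
    P=np.c_[p*z.reshape(-1,1),z.ravel()]
    T=np.array(d['T']) if T is None else T
    W=P@T[:3,:3].T+T[:3,3]; W[z.ravel()<=0]=np.nan
    return W.reshape(z.shape+(3,))
E
python3 - <<'E'
from h import *
for n in['side','top','wrist']:
    d,s=snap(n,n+'0.png')
print(s)
E
```

```text
pics
{'clock': 0.1, 'qpos': array([-1.37579311,  0.62926332,  0.03847261,  1.51824491, -0.02702796,
        0.99627921, -0.02004291]), 'qd': array([-0.00015043, -0.00317355, -0.00095222, -0.00209029, -0.00138837,
       -0.00196995,  0.00046491]), 'tau': array([ 3.29938666e-03, -5.64535975e+01,  1.23093098e+00, -1.93970758e+01,
        1.14341994e-02,  5.43179151e-03,  1.62899590e-05]), 'eef_pos': array([167.44498115, 627.50224094, 230.48264168]), 'tool_rot': array([-3.13991647e+00,  9.69216003e-06,  2.88070931e+00]), 'force': array([-0.00584842,  0.86063335,  0.40792285]), 'torque': array([-0.01039211,  0.01194824, -0.0298821 ]), 'width': 85.51285305560648}
```

View pics/side0.png

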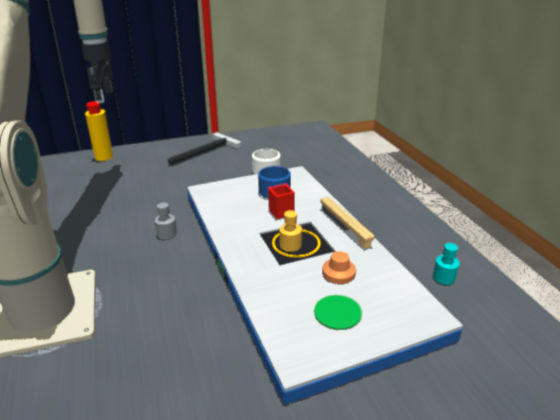

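View pics/top0.png

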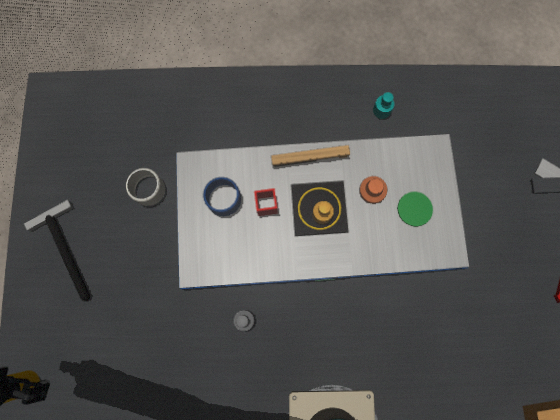

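View pics/wrist0.png

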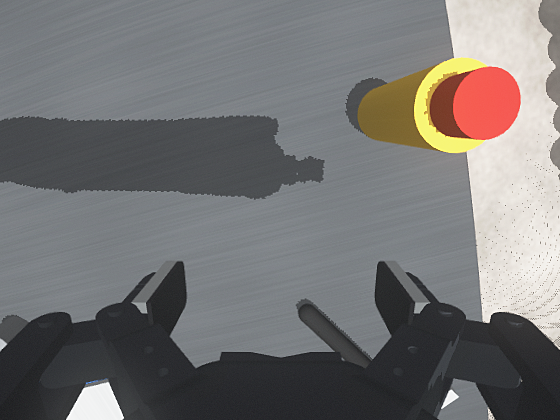

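In the top view, the brass weight is at (323,210) on the pan. Its look-alikes are grey at (243,321) and turquoise at (385,103). The blue sample is at (222,196), with a white look-alike at (146,187). The red tube at (265,202) stands between the sample and the pan. The flange is at (374,188), the pad at (415,209) and the brush at (310,156).

```bash
python3 - <<'E'
from h import *
from scipy.optimize import least_squares
d=dict(np.load('pics/top0.npz'));W=cloud(d);d2=dict(np.load('pics/side0.npz'));W2=cloud(d2)
img=d['img'];hsv=cv2.cvtColor(img,cv2.COLOR_BGR2HSV)
print('cam',d['T'][:3,3],d2['T'][:3,3])
# deck
dk=(hsv[...,1]<40)&(hsv[...,2]>140)&(abs(W[...,2]-40)<8)
dk=cv2.morphologyEx(dk.astype(np.uint8),cv2.MORPH_OPEN,np.ones((5,5)))
n,l,st,c=cv2.connectedComponentsWithStats(dk);k=1+np.argmax(st[1:,4]);P=W[l==k]
r=cv2.minAreaRect(P[:,:2].astype(np.float32));print('deck',r,np.median(P[:,2]))
def grid(W,m,name):
    P=W[m&~np.isnan(W[...,0])];print(name,len(P),'mean',P.mean(0).round(1),'min',P.min(0).round(1),'max',P.max(0).round(1))
for nm,Wc,im in(('top',W,img),('side',W2,d2['img'])):
    h=cv2.cvtColor(im,cv2.COLOR_BGR2HSV);H,S,V=h[...,0],h[...,1],h[...,2]
    on=(abs(Wc[...,0]-r[0][0])<200)&(abs(Wc[...,1]-r[0][1])<370)&(Wc[...,2]>30)
    print(nm)
    grid(Wc,on&(S>150)&(H>50)&(H<75)&(Wc[...,2]<60),'pad')
    for z0,z1 in((42,70),(70,90),(90,99),(97,110)): 
        m=on&(S>100)&(H>100)&(H<125)&(Wc[...,2]>z0)&(Wc[...,2]<z1)
        if m.any():grid(Wc,m,f'blue{z0}')
    m=on&(S>150)&((H<5)|(H>175))&(Wc[...,2]>98);grid(Wc,m,'red')
    m=on&(S>100)&(H>5)&(H<14)&(Wc[...,2]>75);grid(Wc,m,'orange')
    m=on&(S>100)&(H>=16)&(H<33)&(Wc[...,2]>112)
    if m.any(): grid(Wc,m,'brass')
    m=on&(V<60)&(abs(Wc[...,2]-40)<5);grid(Wc,m,'pan')
    m=on&(H>=5)&(H<33)&(Wc[...,2]>60)&(Wc[...,2]<80)&(Wc[...,0]>r[0][0]+85);grid(Wc,m,'brush')
big=cv2.resize(img[130:300,165:475],None,fx=2.5,fy=2.5,interpolation=cv2.INTER_CUBIC);cv2.imwrite('pics/crop1.png',big)
E
```

```text
cam [ 310.36769844   97.80933731 1168.39981721] [ 249.37211919 -788.94119035  642.84239341]
deck ((549.9697265625, 19.888824462890625), (349.9609375, 721.4649047851562), 3.327211380004883) 40.643280070563605
top
pad 7 mean [ 540.6 -246.9   47.3] min [ 528.5 -258.5   44.2] max [ 554.6 -226.    50.8]
blue70 2 mean [615.7 262.2  88. ] min [615.6 254.8  87.3] max [615.8 269.5  88.6]
blue90 71 mean [573.9 258.6  96.6] min [533.  218.7  90.1] max [615.4 301.5  98.9]
blue97 138 mean [571.9 263.3 100.2] min [532.7 218.7  97. ] max [615.4 301.5 105. ]
red 111 mean [557.7 151.1 105.1] min [532.9 126.8  98.9] max [585.  177.2 110.6]
orange 211 mean [ 592.2 -116.    84.6] min [ 574.3 -136.3   75.1] max [611.1 -97.2  91.2]
brass 117 mean [533.   14.8 123. ] min [520.3   1.9 113.4] max [546.6  28.  128.2]
pan 1652 mean [555.8  23.8  39.5] min [ 373.1 -331.9   35. ] max [675.  288.8  45. ]
brush 844 mean [680.7  40.5  72. ] min [657.9 -58.7  60.3] max [705.6 139.3  79.8]
side
pad 1225 mean [ 545.3 -228.4   46.5] min [ 502.6 -271.    42.8] max [ 589.  -183.2   50.2]
blue42 106 mean [558.4 258.7  60.8] min [533.8 224.5  44.6] max [609.7 302.5  69.5]
blue70 259 mean [576.1 267.9  81.4] min [534.4 213.7  70. ] max [617.5 302.9  89.9]
blue90 183 mean [576.3 251.8  94.6] min [535.  212.5  90.1] max [617.3 301.6  98.9]
blue97 106 mean [574.7 242.7  99.5] min [535.6 214.5  97. ] max [617.2 298.1 103.2]
red 184 mean [560.1 146.4 103.1] min [534.5 122.3  98. ] max [584.9 175.3 108. ]
orange 202 mean [ 592.5 -125.1   83.4] min [ 522.7 -142.3   75. ] max [612.8  12.8 115.3]
brass 113 mean [534.    5.6 120.9] min [522.   -3.7 112.1] max [547.3  21.7 126.3]
pan 699 mean [556.1   5.9  39.6] min [486.7 -48.9  36.1] max [675.7 108.8  45. ]
brush 700 mean [682.2  24.8  70.9] min [658.5 -63.4  60.1] max [710.7 136.3  76. ]
```

View pics/crop1.png

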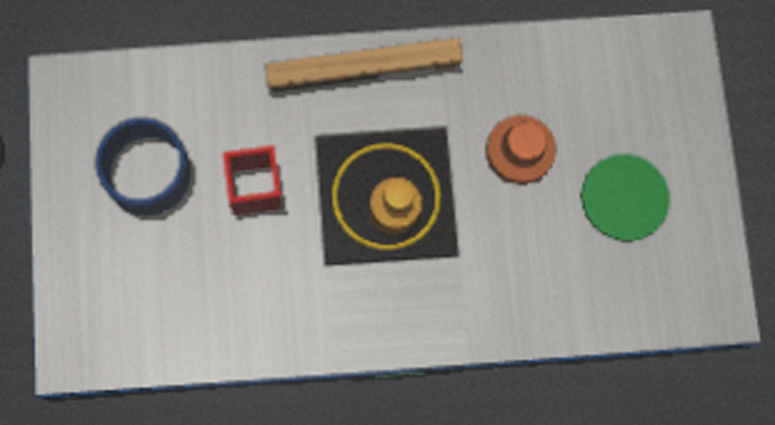

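The crop shows the brass-coloured weight on the pan inside the yellow ring at (398,203). The blue tube is at (145,167), the red tube at (253,180), the flange at (521,150) and the pad at (626,197). The choices match the description. I'll move above the pan next.

carry_out --series '[[[-2.56,-2.5,0,0,0,0,8.5],[-5.12,-5.0,0,0,0,0,8.5],[-7.68,-7.5,0,0,0,0,8.5],[-10.24,-10.0,0,0,0,0,8.5],[-12.8,-12.5,0,0,0,0,8.5]]]'

```text
clock: 0.57
eef_pos: [259.5, 472.6, 231.1]
tool_rot: [-3.141, 0.0, 2.881]
force: [-0.3, 0.2, -0.7]
width: 84.8
```

carry_out --series '[[[-2.56,-2.5,0,0,0,0,8.5],[-5.12,-5.0,0,0,0,0,8.5],[-7.68,-7.5,0,0,0,0,8.5],[-10.24,-10.0,0,0,0,0,8.5],[-12.8,-12.5,0,0,0,0,8.5]]]'

```text
clock: 0.98
eef_pos: [350.9, 318.8, 231.3]
tool_rot: [-3.142, -0.0, 2.881]
force: [0.5, 0.3, 0.2]
width: 84.9
```

carry_out --series '[[[-2.56,-2.5,0,0,0,0,8.5],[-5.12,-5.0,0,0,0,0,8.5],[-7.68,-7.5,0,0,0,0,8.5],[-10.24,-10.0,0,0,0,0,8.5],[-12.8,-12.5,0,0,0,0,8.5]]]'

```text
clock: 1.4
eef_pos: [442.4, 165.0, 231.3]
tool_rot: [3.142, -0.0, 2.881]
force: [0.6, 0.2, -0.4]
width: 85.0
```

```bash
python3 - <<'E'
from h import *
d,s=snap('wrist','w1.png');print(s['clock'],s['eef_pos'],s['tool_rot'],s['qpos'].round(2));print(d['T_tool_cam'])
E
```

```text
1.4 [442.37664231 165.04548416 231.29310905] [ 3.14158489e+00 -1.46549867e-04  2.88087305e+00] [-0.48  0.38  0.08  2.   -0.04  0.77  0.94]
[[-1.05300010e-03 -9.64122083e-01 -2.65457152e-01  6.69409588e+01]
 [ 9.99999445e-01 -1.02519914e-03 -2.43287417e-04  6.98777239e-01]
 [-3.75876732e-05 -2.65457261e-01  9.64122628e-01 -1.41452077e+02]
 [ 0.00000000e+00  0.00000000e+00  0.00000000e+00  1.00000000e+00]]
```

View pics/w1.png

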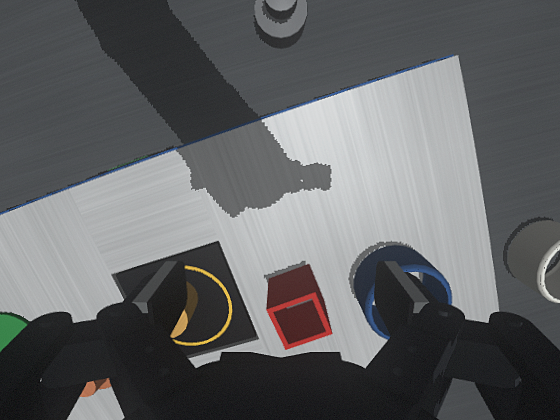

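```bash
cat >> h.py <<'E'
def wcloud(d,s): return cloud(d,toolT(s)@np.array(d['T_tool_cam']))
def circ(P):
    from scipy.optimize import least_squares
    P=P[:,:2];r=least_squares(lambda q:np.hypot(P[:,0]-q[0],P[:,1]-q[1])-q[2],[*P.mean(0),40],loss='soft_l1',f_scale=1)
    return r.x.round(1),len(P)
def load(f):
    d=dict(np.load('pics/'+f));return d,dict(eef_pos=d['pos'],tool_rot=d['rot'])
E
python3 - <<'E'
from h import *
d,s=load('w1.npz');W=wcloud(d,s);h=cv2.cvtColor(d['img'],cv2.COLOR_BGR2HSV);H,S,V=[h[...,i] for i in range(3)]
z=W[...,2];print('deck z',np.nanmedian(z[(S<40)&(V>150)]))
m=(S>120)&(H>15)&(H<33)&(z<45);print('ring',circ(W[m]),np.nanmedian(z[m]))
m=(S>100)&(H>100)&(H<125)&(z>96)&(W[...,1]>200);print('blue top',circ(W[m]),W[m].min(0),W[m].max(0))
m=(S>100)&((H<5)|(H>175))&(z>100);print('red',W[m].min(0),W[m].max(0),cv2.minAreaRect(W[m][:,:2].astype(np.float32)))
d=dict(np.load('pics/top0.npz'));W=cloud(d);h=cv2.cvtColor(d['img'],cv2.COLOR_BGR2HSV);H,S,V=[h[...,i] for i in range(3)];z=W[...,2]
K=d['mtx'];T=d['T']
def onplane(m,zp):
    v,u=np.nonzero(m);p=cv2.undistortPoints(np.stack([u,v],1).astype(float)[:,None],K,d['dist'])[:,0]
    r=np.c_[p,np.ones(len(p))]@T[:3,:3].T;t=(zp-T[2,3])/r[:,2:];return T[:3,3]+r*t
m=(S>120)&(H>18)&(H<33)&(abs(W[...,0]-550)<65)&(abs(W[...,1]-20)<65)
P=onplane(m&(z<50),40);P=P[np.hypot(P[:,0]-550,P[:,1]-20)>45];print('ring top',circ(P))
m=(S>120)&(H>50)&(H<75)&(abs(W[...,0]-545)<65)&(abs(W[...,1]+228)<65);P=onplane(m,46);print('pad top',cv2.minEnclosingCircle(P[:,:2].astype(np.float32)),P.mean(0))
m=(S>80)&(H>100)&(H<128)&(W[...,2]>94)&(abs(W[...,0]-575)<65)&(abs(W[...,1]-258)<65);print('blue top',circ(onplane(m,100)))
m=(S>120)&(H>12)&(H<33)&(z>110)&(abs(W[...,0]-533)<30)&(abs(W[...,1]-12)<30);P=onplane(m,122);print('knob',cv2.minEnclosingCircle(P[:,:2].astype(np.float32)),P.mean(0))
E
```

```text
deck z 38.96029046092292
ring (array([551.6,  20.6,  52.2]), 549) 37.557955279803195
blue top (array([575.6, 261.2,  40.4]), 642) [447.47165715 218.01349063  96.00050625] [607.64455996 303.56217674 321.21007538]
red [428.50351746 126.36887222 100.00726307] [587.88562993 180.71245578 307.1497455 ] ((507.717529296875, 146.98342895507812), (156.30032348632812, 50.733158111572266), 7.339264869689941)
ring top (array([549.4,  19.6,  52.5]), 304)
pad top ((543.5942993164062, -222.22776794433594), 43.7950553894043) [ 542.80729063 -221.84480164   46.        ]
blue top (array([574.7, 260.2,  40.6]), 183)
knob ((533.3623657226562, 14.161380767822266), 14.430542945861816) [533.25380498  14.69515242 122.        ]
```

carry_out --series '[[[-3.0,-2.1,0,0,0,0,8.5],[-6.0,-4.2,0,0,0,0,8.5],[-9.0,-6.3,0,0,0,0,8.5],[-12.0,-8.4,0,0,0,0,8.5]]]'

```text
clock: 1.78
eef_pos: [536.9, 53.4, 231.2]
tool_rot: [3.142, -0.0, 2.881]
force: [-0.1, 0.1, 0.6]
width: 84.9
```

carry_out --series '[[[-3.0,-2.1,0,0,0,0,8.5],[-6.0,-4.2,0,0,0,0,8.5],[-9.0,-6.3,0,0,0,0,8.5],[-12.0,-8.4,0,0,0,0,8.5],[-12.0,-8.4,0,0,0,0,8.5]]]'

```text
clock: 2.2
eef_pos: [633.9, -66.1, 230.8]
tool_rot: [-3.137, 0.005, 2.872]
force: [-0.3, -1.6, -0.4]
width: 85.4
```

```bash
python3 - <<'E'
from h import *
d,s=snap('wrist','w2.png');print(s['clock'],s['eef_pos'],s['tool_rot'],s['qpos'].round(2))
W=wcloud(d,s);h=cv2.cvtColor(d['img'],cv2.COLOR_BGR2HSV);H,S,V=[h[...,i] for i in range(3)]
z=W[...,2];print('deck z',np.nanmedian(z[(S<40)&(V>150)]))
m=(S>120)&(H>18)&(H<33)&(z<45);print('ring',circ(W[m]),np.nanmedian(z[m]))
m=(S>120)&(H>50)&(H<75)&(z<60)
if m.any(): P=W[m];print('pad',cv2.minEnclosingCircle(P[:,:2].astype(np.float32)),P.min(0),P.max(0))
m=(S>100)&(H>12)&(H<33)&(z>112)&(z<135);P=W[m];print('knob',P.min(0),P.max(0),np.percentile(P,[2,98],0))
m=(S>100)&(H>12)&(H<33)&(z>75)&(z<100)&(np.hypot(W[...,0]-533,W[...,1]-12)<40);P=W[m];print('body',P.min(0),P.max(0),circ(P))
E
```

```text
2.2 [633.89235533 -66.13559542 230.82887299] [-3.1366544   0.00503436  2.87218091] [-0.01  0.61  0.11  1.56 -0.07  0.97  1.42]
deck z 38.87996597790911
ring (array([551.7,  20.6,  52.4]), 1555) 37.41063419392975
pad ((545.4077758789062, -221.3712615966797), 44.97419738769531) [ 501.54644707 -266.31583321   40.89193875] [ 589.89747464 -176.8261295    47.5052972 ]
knob [5.21983397e+02 3.07637948e-01 1.12002149e+02] [549.42551587  27.7798453  124.62074318] [[523.27371929   0.9898271  114.53216454]
 [548.37098618  26.34879698 123.60564605]]
body [511.28460006 -11.0061896   75.12684095] [560.08753086  38.17844752  99.99927091] (array([534.7,  15.6,  20.8]), 1530)
```

View pics/w2.png

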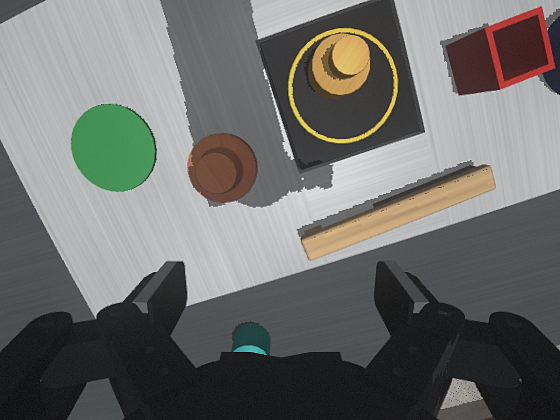

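The view is clear: knob at (350,55), ring, pad at (114,147), flange at (222,167) and brush at (400,215). The top and wrist estimates agree to about 2 mm. I'll move over the weight at (534.5, 14.3).

carry_out --series '[[[2.8,1.15,0,0,0,0,7],[5.6,2.3,0,0,0,0,7],[8.4,3.45,0,0,0,0,7],[11.2,4.6,0,0,0,0,7],[11.2,4.6,2,0,0,0,7]]]'

```text
clock: 2.67
eef_pos: [530.6, 21.8, 213.7]
tool_rot: [3.137, -0.0, 2.887]
force: [0.1, 0.7, -0.1]
width: 69.8
```

carry_out --series '[[[0,0,2,0,0,0,7],[0,0,4,0,0,0,7],[0,0,6,0,0,0,7],[0,0,6,0,0,0,7],[0,0,6,0,0,0,7]]]'

```text
clock: 3.08
eef_pos: [532.8, 16.7, 150.8]
tool_rot: [-3.141, -0.003, 2.882]
force: [-0.0, 0.3, 0.2]
width: 70.1
```

```bash
python3 - <<'E'
from h import *
d,s=snap('wrist','w3.png');print(s['clock'],s['eef_pos'],s['tool_rot'],s['width'])
d,s=snap('side','s3.png');cv2.imwrite('pics/s3c.png',cv2.resize(d['img'][140:340,180:400],None,fx=3,fy=3))
E
```

```text
3.0833 [532.83868779  16.69469954 150.78160105] [-3.14111275e+00 -2.77138001e-03  2.88183846e+00] 70.1443162660315
```

View pics/w3.png

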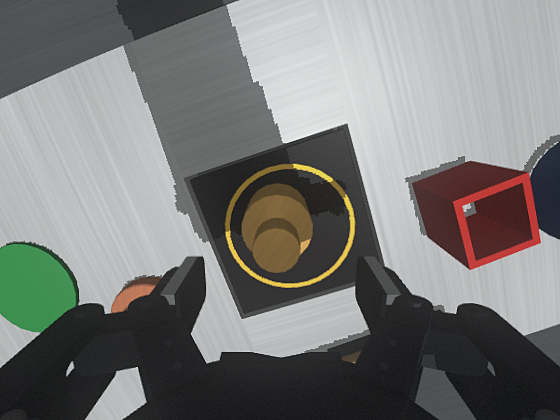

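View pics/s3c.png

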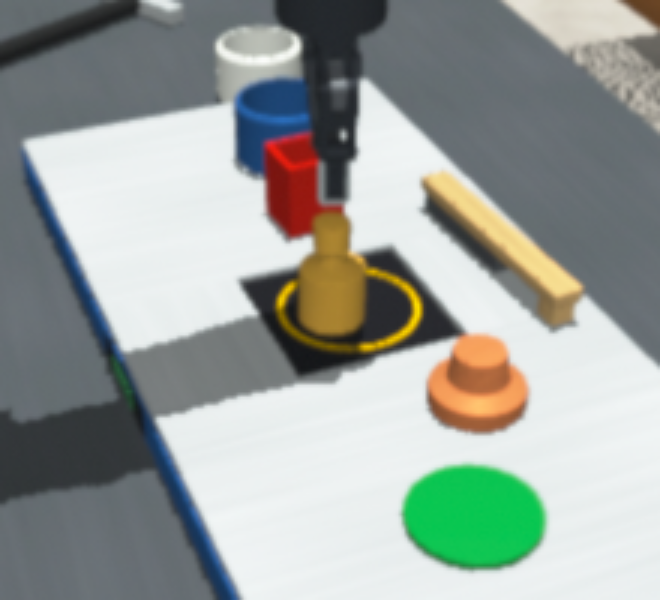

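The knob at (277,250) sits midway between the pads, which centre at column 281. I'll lower the tool and let it settle.

carry_out --series '[[[0,0,2,0,0,0,7],[0,0,4,0,0,0,6],[0,0,6.2,0,0,0,5],[0,0,6.2,0,0,0,4.5],[0,0,6.2,0,0,0,4.5]]]'

```text
clock: 3.6
eef_pos: [534.1, 15.9, 89.8]
tool_rot: [-3.142, -0.0, 2.881]
force: [-1.1, -0.0, 1.4]
width: 45.2
```

```bash
python3 - <<'E'
from h import *
d,s=snap('wrist','w4.png');print(s['clock'],s['eef_pos'],s['tool_rot'],s['width'],s['force'])
d,s=snap('side','s4.png');cv2.imwrite('pics/s4c.png',cv2.resize(d['img'][190:270,240:340],None,fx=6,fy=6))
E
```

```text
3.6 [534.1215297   15.90318675  89.78037734] [-3.14155571e+00 -4.13511866e-04  2.88072843e+00] 45.222122307158216 [-1.12144675 -0.00466771  1.37850213]
```

View pics/w4.png

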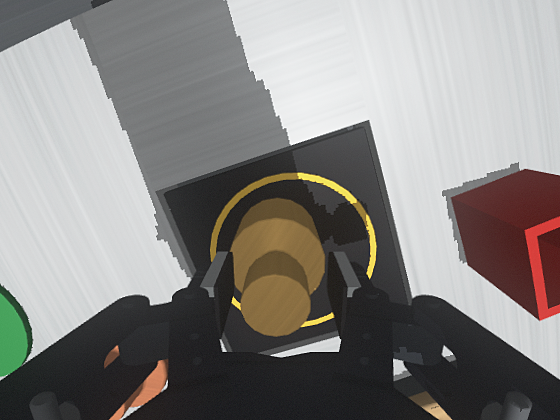

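View pics/s4c.png

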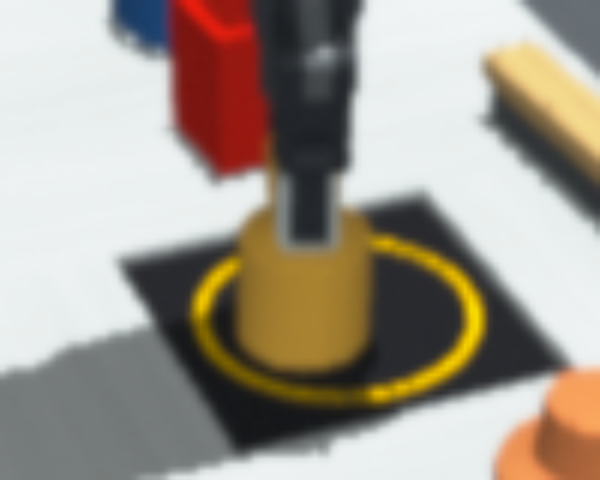

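The pads straddle the knob with their tips above the body. They sit about 2 mm off in tool y, so I'll shift and close.

carry_out --series '[[[0,-0.2,0,0,0,0,4.5],[0,-0.2,0,0,0,0,3.5],[0,-0.2,0,0,0,0,2.5],[0,-0.2,0,0,0,0,1.5],[0,-0.2,0,0,0,0,1.5]]]'

```text
clock: 4.12
eef_pos: [534.2, 13.8, 89.9]
tool_rot: [3.141, 0.001, 2.881]
force: [0.5, -1.0, 3.1]
width: 26.5
```

carry_out --series '[[[0,0,0,0,0,0,1.5],[0,0,0,0,0,0,1.5],[0,0,-1,0,0,0,1.5],[0,0,-2,0,0,0,1.5],[0,0,-3,0,0,0,1.5]]]'

```text
clock: 4.53
eef_pos: [532.1, 13.9, 119.3]
tool_rot: [-3.141, -0.003, 2.881]
force: [-0.4, 1.3, -6.5]
width: 26.1
```

```bash
python3 - <<'E'
from h import *
d,s=snap('wrist','w5.png');print(s['clock'],s['eef_pos'],s['tool_rot'],s['width'],s['force'])
d,s=snap('side','s5.png');cv2.imwrite('pics/s5c.png',cv2.resize(d['img'][170:290,230:370],None,fx=5,fy=5))
E
```

```text
4.5333 [532.09447905  13.8944516  119.27802961] [-3.14059597 -0.00319427  2.88090432] 26.136181889297816 [-0.38538578  1.26565759 -6.51222031]
```

View pics/s5c.png

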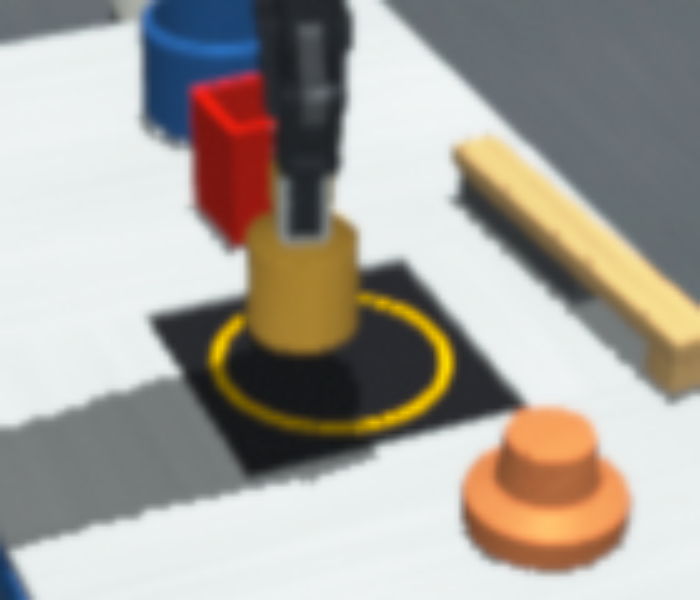

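The weight is lifted, with width 26 mm and −6.5 N on the wrist. I'll raise it further and carry it over to the pad.

carry_out --series '[[[0,0,-2,0,0,0,1.5],[0,0,-4,0,0,0,1.5],[-0.5,-1.4,-4.5,0,0,0,1.5],[-1.33,-4.2,-4.5,0,0,0,1.5],[-2.21,-7.0,-4.5,0,0,0,1.5]]]'

```text
clock: 5.05
eef_pos: [536.8, -58.6, 164.7]
tool_rot: [3.141, 0.0, 2.885]
force: [-0.2, -1.8, -7.7]
width: 26.2
```

carry_out --series '[[[-0.9,-2.8,0,0,0,0,1.5],[-1.8,-5.6,0,0,0,0,1.5],[-2.7,-8.4,0,0,0,0,1.5],[-3.5,-11.2,0,0,0,0,1.5],[-4.4,-14.0,0,0,0,0,1.5]]]'

```text
clock: 5.47
eef_pos: [542.2, -207.1, 163.8]
tool_rot: [3.141, -0.002, 2.881]
force: [-0.2, 0.6, -6.3]
width: 26.0
```

carry_out --series '[[[-0.3,-0.9,0,0,0,0,1.5],[-0.45,-1.4,0,0,0,0,1.5],[-0.45,-1.4,1.5,0,0,0,1.5],[-0.45,-1.4,3,0,0,0,1.5],[-0.45,-1.4,3,0,0,0,1.5]]]'

```text
clock: 5.88
eef_pos: [541.6, -218.1, 131.4]
tool_rot: [3.14, -0.007, 2.882]
force: [-1.0, 0.6, -7.3]
width: 26.3
```

```bash
python3 - <<'E'
from h import *
d,s=snap('wrist','w6.png');print(s['clock'],s['eef_pos'],s['tool_rot'],s['width'],s['force'])
W=wcloud(d,s);h=cv2.cvtColor(d['img'],cv2.COLOR_BGR2HSV);H,S,V=[h[...,i] for i in range(3)]
m=(S>120)&(H>50)&(H<75)&(W[...,2]<60)
P=W[m];hull=cv2.convexHull(P[:,:2].astype(np.float32))[:,0];print('pad',circ(hull),P.min(0),P.max(0))
d,s=snap('side','s6.png');cv2.imwrite('pics/s6c.png',cv2.resize(d['img'][220:360,260:420],None,fx=4,fy=4))
E
```

```text
5.8833 [ 541.63517158 -218.05668861  131.36745835] [ 3.13959754 -0.00709785  2.88233048] 26.292046239368172 [-1.03556652  0.63995624 -7.2883582 ]
pad (array([ 545.3, -221.8,   44.1]), 45) [ 501.02710979 -266.00897131   42.56061979] [ 573.6240538  -179.06335903   47.07048811]
```

View pics/w6.png

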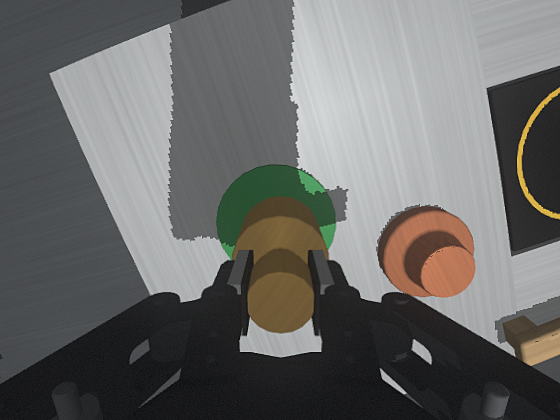

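View pics/s6c.png

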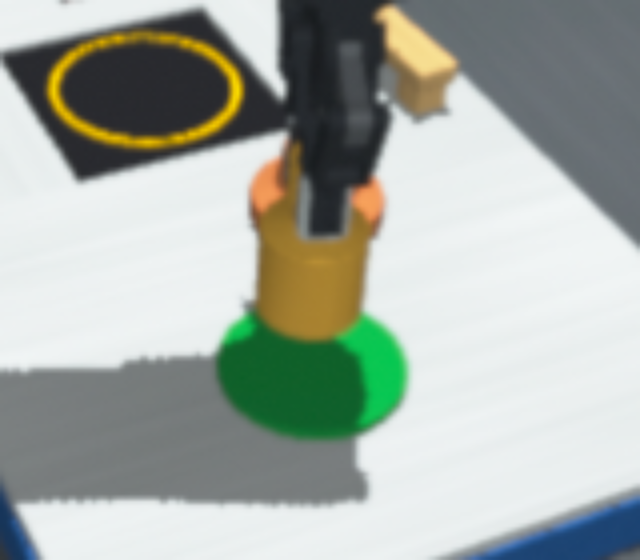

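The weight hangs over the middle of the pad, clear of the flange. I'll lower it to just above contact.

carry_out --series '[[[0,0,1,0,0,0,1.5],[0,0,2,0,0,0,1.5],[0,0,3,0,0,0,1.5],[0,0,3.4,0,0,0,1.5],[0,0,3.4,0,0,0,1.5]]]'

```text
clock: 6.4
eef_pos: [543.2, -220.4, 99.2]
tool_rot: [3.141, -0.002, 2.881]
force: [-0.4, 1.0, -7.4]
width: 26.0
```

carry_out --series '[[[0,0,0,0,0,0,1.5],[0,0,0.1,0,0,0,1.5],[0,0,0.2,0,0,0,1.5],[0,0,0.2,0,0,0,1.5]]]'

```text
clock: 6.73
eef_pos: [544.3, -220.9, 98.5]
tool_rot: [-3.142, 0.001, 2.881]
force: [0.8, 0.2, -8.2]
width: 25.9
```

carry_out --series '[[[0,0,0.1,0,0,0,1.5],[0,0,0.15,0,0,0,1.5],[0,0,0.15,0,0,0,1.5]]]'

```text
clock: 6.98
eef_pos: [544.4, -221.0, 98.4]
tool_rot: [-3.142, 0.001, 2.881]
force: [-2.5, 0.1, 5.6]
width: 25.9
```

The foot has touched down: the wrist force went from −8 to +5.6 N. I'll release and raise the tool.

carry_out --series '[[[0,0,-0.05,0,0,0,2.2],[0,0,-0.05,0,0,0,3],[0,0,-0.05,0,0,0,4.2],[0,0,-0.05,0,0,0,5],[0,0,-0.05,0,0,0,5]]]'

```text
clock: 7.4
eef_pos: [544.5, -220.9, 97.5]
tool_rot: [-3.142, 0.001, 2.881]
force: [0.4, 0.9, -0.6]
width: 50.2
```

carry_out --series '[[[0,0,-1,0,0,0,5],[0,0,-3,0,0,0,5],[0,0,-6,0,0,0,5],[0,0,-9,0,0,0,5],[0,0,-10,0,0,0,5]]]'

```text
clock: 7.82
eef_pos: [546.4, -221.8, 202.2]
tool_rot: [-3.141, 0.007, 2.881]
force: [0.2, -0.8, -0.2]
width: 49.9
```

```bash
python3 - <<'E'
from h import *
d,s=snap('wrist','w7.png');print(s['clock'],s['eef_pos'],s['tool_rot'],s['width'],s['force'],s['qpos'].round(2))
d,s=snap('side','s7.png');cv2.imwrite('pics/s7c.png',cv2.resize(d['img'][140:360,180:420],None,fx=3,fy=2.7))
d,s=snap('top','t7.png')
W=cloud(d);h=cv2.cvtColor(d['img'],cv2.COLOR_BGR2HSV);H,S,V=[h[...,i] for i in range(3)]
E
```

```text
7.8167 [ 546.39575206 -221.83530256  202.18897783] [-3.14083407  0.00740327  2.88060285] 49.92177337689427 [ 0.23889372 -0.7823065  -0.20801347] [ 0.29  0.57  0.07  1.73 -0.05  0.83  1.7 ]
```

View pics/s7c.png

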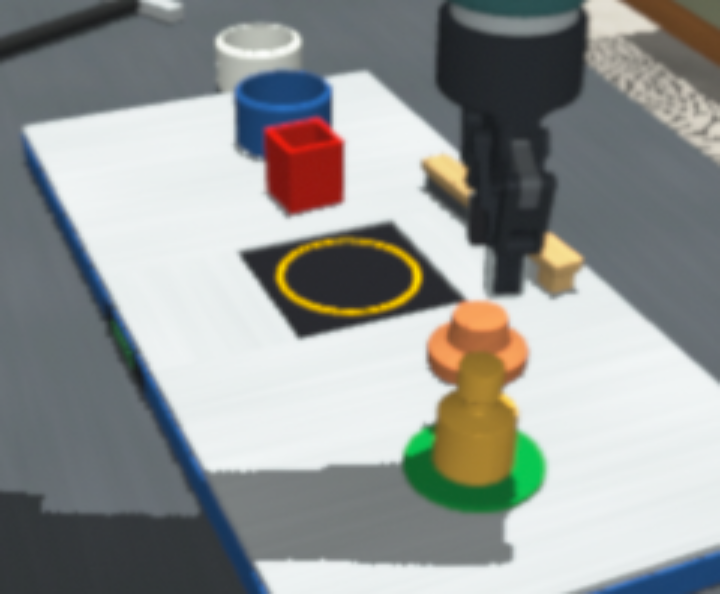

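View pics/w7.png

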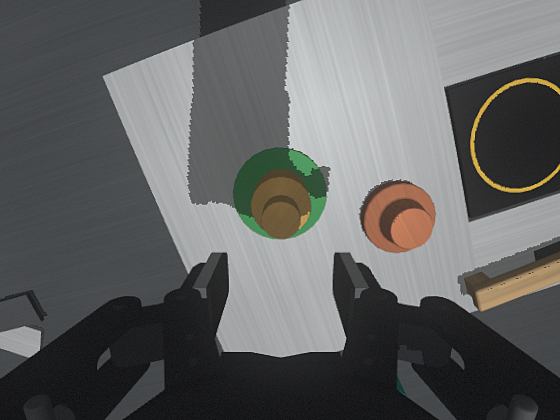

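The weight stands upright, centred on the pad. Next I'll check the finger envelope at this opening before going inside the sample's bore.

```bash
python3 - <<'E'
from h import *
for f in('w4','w5','w7'):
    d,s=load(f+'.npz')
    C=cloud(d,np.array(d['T_tool_cam']))
    for a in range(-110,0,10):
        m=(C[...,2]>a)&(C[...,2]<a+10)&(abs(C[...,0])<45)&(abs(C[...,1])<110)
        P=C[m]
        if len(P)>5: print(f,a,len(P),'y',P[:,1].min().round(0),P[:,1].max().round(0),'x',P[:,0].min().round(),P[:,0].max().round())
E
```

```text
w4 -110 397 y -19.0 20.0 x 19.0 21.0
w4 -100 9688 y -60.0 61.0 x 6.0 21.0
w4 -90 13165 y -64.0 65.0 x -6.0 19.0
w4 -80 11309 y -63.0 64.0 x -12.0 18.0
w4 -70 5101 y -59.0 61.0 x -13.0 18.0
w4 -60 7883 y -56.0 58.0 x -13.0 14.0
w4 -50 1638 y -53.0 54.0 x -0.0 15.0
w4 -40 4979 y -35.0 36.0 x -16.0 13.0
w4 -30 1768 y -36.0 37.0 x -11.0 13.0
w4 -20 1540 y -36.0 110.0 x -11.0 25.0
w4 -10 667 y -34.0 110.0 x -11.0 26.0
w5 -110 387 y -19.0 20.0 x 19.0 21.0
w5 -100 9399 y -60.0 61.0 x 5.0 21.0
w5 -90 14296 y -64.0 64.0 x -5.0 19.0
w5 -80 11965 y -60.0 61.0 x -13.0 18.0
w5 -70 5575 y -55.0 56.0 x -13.0 18.0
w5 -60 7436 y -50.0 51.0 x -13.0 14.0
w5 -50 2248 y -45.0 46.0 x -11.0 14.0
w5 -40 4327 y -30.0 31.0 x -14.0 13.0
w5 -30 1573 y -26.0 27.0 x -15.0 14.0
w5 -20 1125 y -26.0 27.0 x 3.0 14.0
w5 -10 355 y -25.0 27.0 x 2.0 13.0
w7 -110 379 y -19.0 20.0 x 19.0 21.0
w7 -100 9513 y -60.0 61.0 x 6.0 21.0
w7 -90 13197 y -64.0 66.0 x -5.0 19.0
w7 -80 11114 y -64.0 64.0 x -13.0 18.0
w7 -70 5028 y -61.0 62.0 x -13.0 18.0
w7 -60 7968 y -58.0 60.0 x -13.0 15.0
w7 -50 1572 y -55.0 57.0 x -6.0 15.0
w7 -40 1480 y -38.0 39.0 x -12.0 12.0
w7 -30 1124 y -38.0 39.0 x -11.0 12.0
w7 -20 910 y -38.0 39.0 x -12.0 12.0
w7 -10 346 y -36.0 37.0 x -11.0 11.0
```

carry_out --series '[[[0.73,3.64,0,0,0,0,4],[1.46,7.28,0,0,0,0,4],[2.19,10.92,0,0,0,0,4],[2.92,14.56,0,0,0,0,4],[3.65,18.2,0,0,0,0,4]]]'

```text
clock: 8.38
eef_pos: [554.2, -33.8, 195.5]
tool_rot: [-3.141, -0.004, 2.88]
force: [-0.7, 0.0, 0.5]
width: 40.1
```

carry_out --series '[[[0.73,3.64,0,0,0,0,4],[1.46,7.28,0,0,0,0,4],[2.19,10.92,0,0,0,0,4],[2.92,14.56,0,0,0,0,4],[3.65,18.2,0,0,0,0,4]]]'

```text
clock: 8.8
eef_pos: [565.9, 151.3, 195.4]
tool_rot: [-3.14, -0.003, 2.881]
force: [0.5, -0.7, 0.8]
width: 39.8
```

carry_out --series '[[[0.73,3.64,0,0,0,0,4],[1.46,7.28,0,0,0,0,4],[2.17,10.96,2,0,0,0,4],[2.17,10.96,4,0,0,0,4],[2.17,10.96,5,0,0,0,4]]]'

```text
clock: 9.22
eef_pos: [571.2, 264.2, 142.8]
tool_rot: [-3.139, -0.006, 2.886]
force: [-1.0, -0.7, -1.6]
width: 40.0
```

carry_out --series '[[[0,0,1,0,0,0,4],[0,0,2,0,0,0,4],[0,0,2.5,0,0,0,4],[0,0,2.5,0,0,0,4]]]'

```text
clock: 9.55
eef_pos: [574.3, 259.4, 121.1]
tool_rot: [-3.14, -0.001, 2.879]
force: [-0.2, -0.4, 0.2]
width: 39.9
```

```bash
python3 - <<'E'
from h import *
d,s=snap('wrist','w8.png');print(s['clock'],s['eef_pos'],s['tool_rot'],s['width'],s['force'],s['qpos'].round(2))
W=wcloud(d,s);h=cv2.cvtColor(d['img'],cv2.COLOR_BGR2HSV);H,S,V=[h[...,i] for i in range(3)]
m=(S>100)&(H>100)&(H<125)&(W[...,2]>96)&(W[...,2]<106)&(np.hypot(W[...,0]-575,W[...,1]-261)<50);print('blue top',circ(W[m]),np.median(W[m],0))
d,s=snap('side','s8.png');cv2.imwrite('pics/s8c.png',cv2.resize(d['img'][100:270,180:400],None,fx=3,fy=3))
E
```

```text
9.55 [574.32644918 259.41391389 121.11006457] [-3.13965145e+00 -1.44176522e-03  2.87860080e+00] 39.92021362027583 [-0.16979792 -0.4002168   0.21142334] [-0.52  0.73  0.08  1.67 -0.08  0.74  0.91]
blue top (array([576.1, 262. ,  40.3]), 2634) [553.03009688 262.49193017  98.3797579 ]
```

View pics/w8.png

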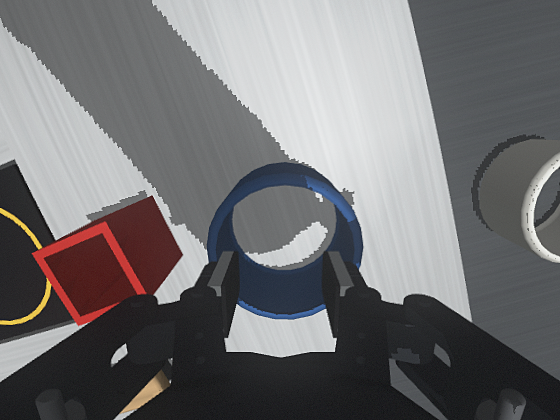

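View pics/s8c.png

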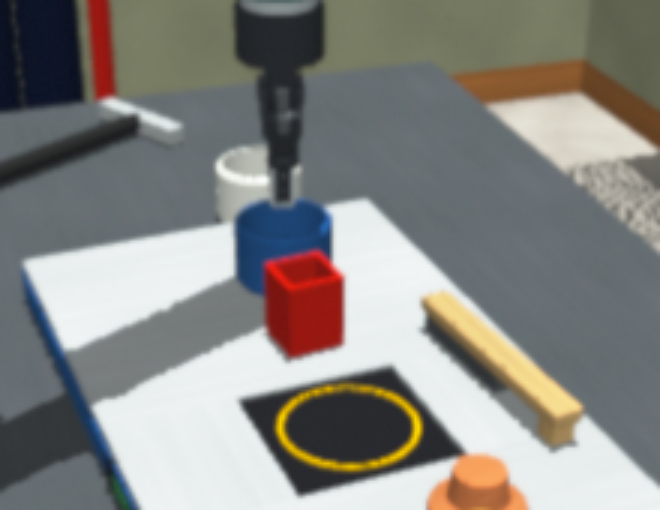

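The fingers are centred over the bore. I'll descend in two steps and watch the force.

carry_out --series '[[[0,0,0.5,0,0,0,4],[0,0,1.3,0,0,0,4],[0,0,2.1,0,0,0,4],[0,0,2.9,0,0,0,4],[0,0,3.0,0,0,0,4]]]'

```text
clock: 10.07
eef_pos: [573.4, 260.8, 90.3]
tool_rot: [-3.14, -0.002, 2.881]
force: [0.0, -0.4, -0.5]
width: 40.5
```

carry_out --series '[[[0,0,0.7,0,0,0,4],[0,0,1.4,0,0,0,4],[0,0,2.1,0,0,0,4],[0,0,2.7,0,0,0,4],[0,0,2.7,0,0,0,4.4]]]'

```text
clock: 10.48
eef_pos: [573.9, 261.2, 63.7]
tool_rot: [-3.141, -0.002, 2.881]
force: [0.2, 0.4, -1.0]
width: 44.1
```

```bash
python3 - <<'E'
from h import *
d,s=snap('wrist','w9.png');print(s['clock'],s['eef_pos'],s['tool_rot'],s['width'],s['force'],s['qpos'].round(2))
W=wcloud(d,s);h=cv2.cvtColor(d['img'],cv2.COLOR_BGR2HSV);H,S,V=[h[...,i] for i in range(3)]
m=(S>100)&(H>100)&(H<125)&(W[...,2]>96)&(W[...,2]<106)&(np.hypot(W[...,0]-575,W[...,1]-261)<50);print('blue top',circ(W[m]),np.median(W[m],0))
E
```

```text
10.4833 [573.93245875 261.2100539   63.67629851] [-3.14064408e+00 -1.57211852e-03  2.88085419e+00] 44.09638395748927 [ 0.16822722  0.3831526  -0.96552824] [-0.51  0.81  0.07  1.7  -0.08  0.63  0.91]
blue top (array([576.3, 261.4,  40.8]), 4150) [543.38618706 272.23881925  98.20315363]
```

View pics/w9.png

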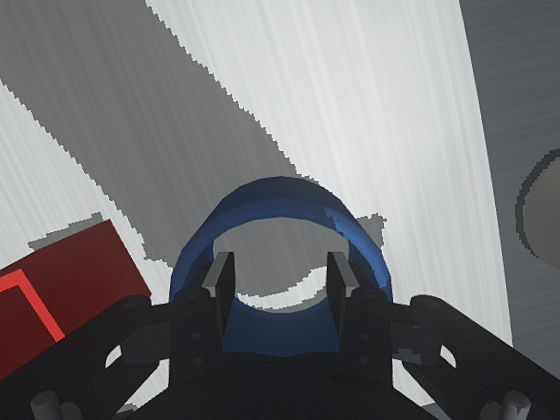

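The fingers are inside the bore with no contact. I'll tow the sample around the robot side of the red tube: (575,261) → (468,232) → (466,90) → (550,20).

carry_out --series '[[[0.4,-0.25,0,0,0,0,4.4],[1.2,-0.7,0,0,0,0,4.4],[2.2,-1.3,0,0,0,0,4.4],[3.2,-1.9,0,0,0,0,4.4],[4.2,-2.45,0,0,0,0,4.4]]]'

```text
clock: 10.95
eef_pos: [527.6, 248.1, 65.6]
tool_rot: [3.141, 0.001, 2.881]
force: [0.7, 1.0, -2.4]
width: 43.9
```

```bash
cat > chk.py <<'E'
from h import *
import sys
n=sys.argv[1]
d,s=snap('wrist','w%s.png'%n);print(s['clock'],s['eef_pos'].round(1),s['tool_rot'].round(4),s['width'].round(1),s['force'].round(1))
W=wcloud(d,s);h=cv2.cvtColor(d['img'],cv2.COLOR_BGR2HSV);H,S,V=[h[...,i] for i in range(3)]
m=(S>100)&(H>100)&(H<125)&(W[...,2]>94)&(W[...,2]<106)&(np.hypot(*(W[...,:2]-s['eef_pos'][:2]).transpose(2,0,1))<60);print('blue top',circ(W[m]),np.median(W[m],0).round(1))
P=W[m];A=np.c_[P[:,:2],np.ones(len(P))];print('tilt',np.linalg.lstsq(A,P[:,2],rcond=None)[0][:2].round(3))
d,s=snap('side','s%s.png'%n);cv2.imwrite('pics/s%sc.png'%n,cv2.resize(d['img'][130:300,180:400],None,fx=3,fy=3))
E
python3 chk.py 10
```

```text
Traceback (most recent call last):
  File "chk.py", line 4, in <module>
    d,s=snap('wrist','w%s.png'%n);print(s['clock'],s['eef_pos'].round(1),s['tool_rot'].round(4),s['width'].round(1),s['force'].round(1))
                                                                                                ^^^^^^^^^^^^^^^^
AttributeError: 'float' object has no attribute 'round'
```

```bash
sed -i "s/s\['width'\].round(1)/s['width']/" chk.py; python3 chk.py 10
```

```text
11.0 [524.5 247.3  65.5] [-3.1396e+00 -2.7000e-03  2.8810e+00] 44.018496512587156 [-1.5 -0.5  0.7]
blue top (array([527.2, 247.2,  40.9]), 4693) [493.9 257.7  97.9]
tilt [ 0.028 -0.006]
```

View pics/s10c.png

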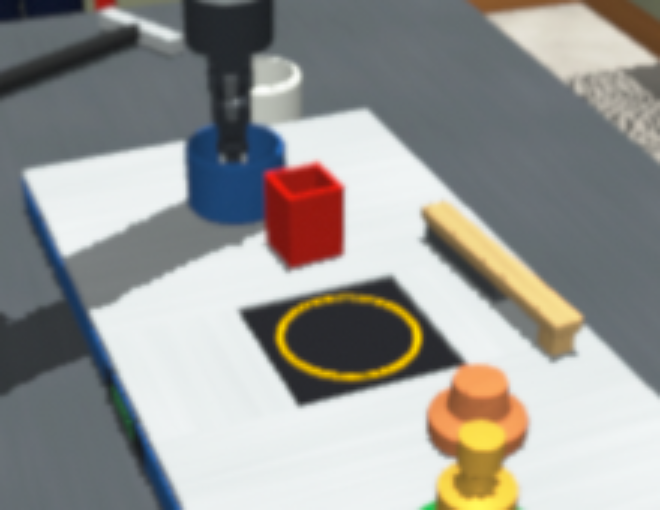

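The sample follows and stands flat. I'll continue.

carry_out --series '[[[0.8,-0.45,0,0,0,0,4.4],[2.0,-1.15,0,0,0,0,4.4],[3.2,-1.85,0,0,0,0,4.4],[4.4,-2.5,0,0,0,0,4.4],[5.4,-3.1,0,0,0,0,4.4]]]'

```text
clock: 11.52
eef_pos: [469.7, 233.3, 66.1]
tool_rot: [3.138, 0.004, 2.88]
force: [2.3, 0.8, 0.7]
width: 44.0
```

carry_out --series '[[[-0.1,-0.4,0,0,0,0,4.4],[-0.35,-1.4,0,0,0,0,4.4],[-0.65,-2.6,0,0,0,0,4.4],[-0.95,-3.8,0,0,0,0,4.4],[-1.25,-5.0,0,0,0,0,4.4]]]'

```text
clock: 11.93
eef_pos: [467.9, 179.6, 65.5]
tool_rot: [3.141, 0.001, 2.88]
force: [0.7, 4.4, 2.2]
width: 43.9
```

```bash
python3 chk.py 11
```

```text
11.9333 [467.9 179.6  65.5] [3.1408e+00 1.3000e-03 2.8800e+00] 43.928046048815055 [0.7 4.4 2.2]
blue top (array([465.7, 181.5,  40.3]), 5538) [433.7 194.7 100.8]
tilt [0.039 0.062]
```

View pics/s11c.png

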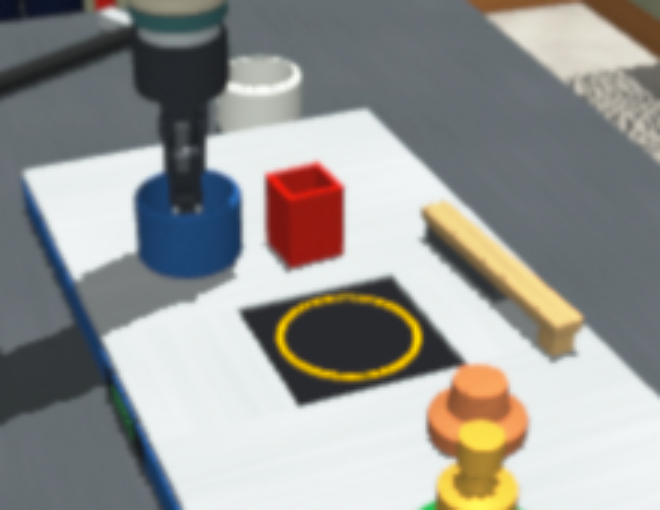

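View pics/w11.png

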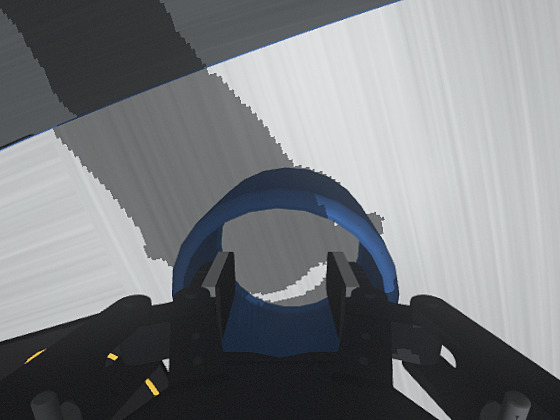

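```bash
python3 - <<'E'
from h import *
for n in(9,10,11):
    d,s=load('w%d.npz'%n);W=wcloud(d,s);h=cv2.cvtColor(d['img'],cv2.COLOR_BGR2HSV);H,S,V=[h[...,i] for i in range(3)]
    r=np.hypot(*(W[...,:2]-s['eef_pos'][:2]).transpose(2,0,1))
    m=(S>100)&(H>100)&(H<125)&(r<60)&(W[...,2]>80)&(W[...,2]<115)
    P=W[m];a=np.degrees(np.arctan2(P[:,1]-s['eef_pos'][1],P[:,0]-s['eef_pos'][0]))//20*20
    print(n,[(int(k),round(float(np.percentile(P[a==k,2],97)),1)) for k in np.unique(a) if (a==k).sum()>20])
E
```

```text
9 [(-180, 99.3), (-160, 99.5), (-140, 99.7), (-120, 99.3), (20, 82.7), (60, 98.4), (80, 99.7), (100, 99.6), (120, 99.5), (140, 99.5), (160, 99.5)]
10 [(-180, 99.4), (-160, 99.5), (-140, 99.5), (-120, 99.5), (-60, 82.9), (20, 83.0), (60, 97.8), (80, 99.5), (100, 99.6), (120, 99.6), (140, 99.5), (160, 99.4)]
11 [(-180, 101.4), (-160, 100.6), (-140, 99.6), (-120, 99.2), (-60, 87.8), (-40, 82.9), (-20, 81.6), (0, 83.6), (20, 86.6), (80, 105.1), (100, 104.9), (120, 104.4), (140, 103.6), (160, 102.4)]
```

The tube's rear rim has come up about 5 mm while being pushed along the jaw direction. In leg 1, pushed with the finger sides, it stayed flat. I'll back off so it sits down, then turn the tool so the finger sides do the pushing.

carry_out --series '[[[0.05,0.15,0,0,0,0,4.3],[0.1,0.35,0,0,0,0,4.2],[0.1,0.45,0,0,0,0,4.0],[0.1,0.45,0,0,0,0,4.0]]]'

```text
clock: 12.37
eef_pos: [466.9, 185.4, 65.2]
tool_rot: [-3.141, -0.0, 2.881]
force: [-0.4, -3.0, 0.8]
width: 39.9
```

```bash
cat >> chk.py <<'E'
d,s=load('w%s.npz'%n);W=wcloud(d,s)
r=np.hypot(*(W[...,:2]-s['eef_pos'][:2]).transpose(2,0,1))
m=(S>100)&(H>100)&(H<125)&(r<60)&(W[...,2]>80)&(W[...,2]<115)
P=W[m];a=np.degrees(np.arctan2(P[:,1]-s['eef_pos'][1],P[:,0]-s['eef_pos'][0]))//20*20
print('rim z',[(int(k),round(float(np.percentile(P[a==k,2],97)),1)) for k in np.unique(a) if (a==k).sum()>20])
E
python3 chk.py 12
```

```text
12.3667 [466.9 185.4  65.2] [-3.1408e+00 -2.0000e-04  2.8812e+00] 39.92891506766228 [-0.4 -3.   0.8]
blue top (array([470. , 183.1,  40.6]), 4843) [436.5 191.6  98.4]
tilt [ 0.037 -0.033]
rim z [(-180, 100.2), (-160, 100.7), (-140, 100.9), (-120, 101.1), (80, 99.3), (100, 99.4), (120, 99.7), (140, 99.7), (160, 100.0)]
```

View pics/w12.png

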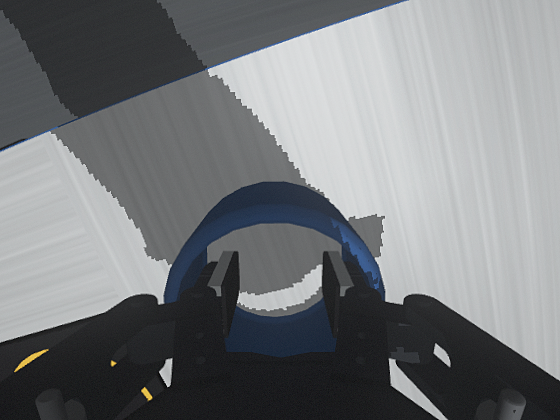

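carry_out --series '[[[-0.25,-0.25,0,0,0,0,4.0],[-0.25,-0.25,0,0,0,0.12,4.0],[-0.25,-0.25,0,0,0,0.24,4.0],[-0.25,-0.25,0,0,0,0.36,4.0],[-0.25,-0.25,0,0,0,0.48,4.0]]]'

```text
clock: 12.88
eef_pos: [468.9, 183.5, 65.3]
tool_rot: [3.14, -0.001, 2.396]
force: [-0.2, 0.4, 0.0]
width: 40.2
```

carry_out --series '[[[0,0,0,0,0,0.12,4.0],[0,0,0,0,0,0.24,4.0],[0,0,0,0,0,0.36,4.0],[0,0,0,0,0,0.48,4.0],[0,0,0,0,0,0.6,4.0]]]'

```text
clock: 13.3
eef_pos: [468.9, 183.5, 65.2]
tool_rot: [3.141, -0.001, 1.796]
force: [-0.7, 0.5, -0.4]
width: 40.0
```

carry_out --series '[[[0,0,0,0,0,0.12,4.0],[0,0,0,0,0,0.23,4.0],[0,0,0,0,0,0.23,4.0],[0,0,0,0,0,0.23,4.0]]]'

```text
clock: 13.63
eef_pos: [469.1, 183.3, 65.2]
tool_rot: [3.141, -0.0, 1.575]
force: [0.8, -0.7, 0.1]
width: 40.3
```

```bash
python3 chk.py 13
```

```text
13.6333 [469.1 183.3  65.2] [ 3.1408e+00 -4.0000e-04  1.5749e+00] 40.34764668259067 [ 0.8 -0.7  0.1]
blue top (array([471.6, 183.4,  40.7]), 5045) [471.8 216.2  98. ]
tilt [ 0.003 -0.028]
rim z [(-140, 85.2), (-20, 91.9), (0, 99.6), (20, 99.6), (40, 99.6), (60, 99.5), (80, 99.5), (100, 99.6), (120, 99.5), (140, 99.5), (160, 99.2)]
```

View pics/w13.png

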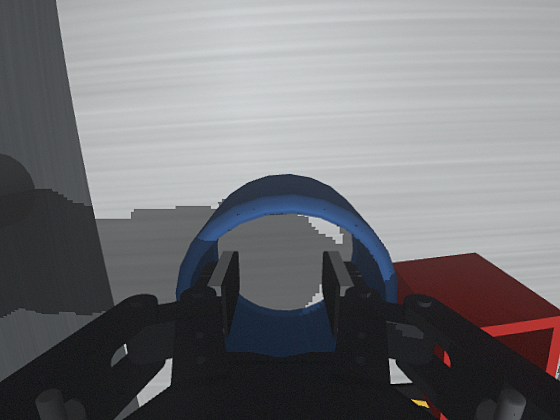

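View pics/s13c.png

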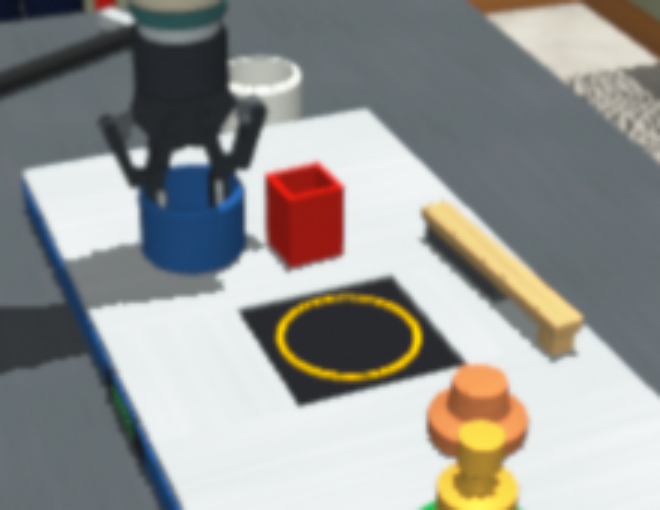

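The sample sits flat and centred. I'll tow it in −y (tool −x) gently.

carry_out --series '[[[-0.5,0,0,0,0,0,4.0],[-1.0,-0.1,0,0,0,0,4.0],[-1.6,-0.2,0,0,0,0,4.0],[-2.2,-0.3,0,0,0,0,4.0],[-2.8,-0.4,0,0,0,0,4.0]]]'

```text
clock: 14.15
eef_pos: [465.8, 155.7, 66.2]
tool_rot: [3.139, -0.003, 1.572]
force: [0.9, 7.7, 10.4]
width: 40.4
```

```bash
python3 chk.py 14
```

```text
14.15 [465.8 155.7  66.2] [ 3.1393 -0.0032  1.5719] 40.44480251116185 [ 0.9  7.7 10.4]
blue top (array([466.1, 171.3,  40.8]), 3020) [464.9 183.6 102.6]
tilt [-0.017  0.015]
rim z [(-140, 97.4), (-120, 92.9), (-100, 93.5), (-80, 93.0), (-60, 97.5), (-40, 101.8), (0, 105.9), (20, 108.8), (40, 111.0), (60, 112.2), (80, 112.3), (100, 111.7), (120, 110.1), (140, 107.2), (160, 104.3)]
```

View pics/s14c.png

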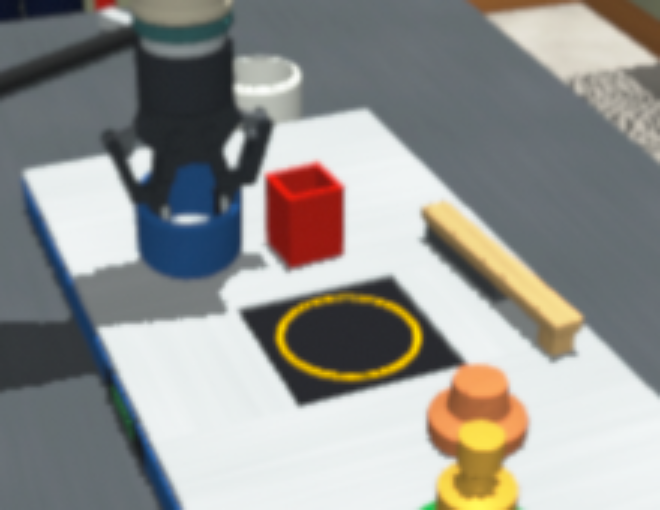

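The tube is tipping again, with the rear rim up 12 mm and 7.7 N, so something resists at the foot. I'll back off and inspect.

carry_out --series '[[[0.3,0,0,0,0,0,4.0],[0.7,0,0,0,0,0,4.0],[1.1,0,0,0,0,0,4.0],[1.5,0,0,0,0,0,4.0],[1.5,0,0,0,0,0,4.0]]]'

```text
clock: 14.67
eef_pos: [464.1, 170.1, 65.0]
tool_rot: [-3.14, 0.0, 1.572]
force: [0.1, -0.1, -0.1]
width: 39.8
```

```bash
python3 chk.py 15; python3 - <<'E'
from h import *
d,s=load('s15.npz');
import numpy as np
for f,wr in(('w13.npz',1),('w8.npz',1),('t7.npz',0)):
    d,s=load(f);W=wcloud(d,s) if wr else cloud(d)
    for y in range(60,170,10):
        print(f,y,[ (round(float(np.median(q)),1) if len(q:=W[...,2][(abs(W[...,1]-y)<5)&(abs(W[...,0]-x)<6)])>3 else None) for x in range(400,545,12)])
d,s=load('s15.npz');cv2.imwrite('pics/s15b.png',cv2.resize(d['img'][170:260,190:320],None,fx=6,fy=6,interpolation=cv2.INTER_CUBIC))
E
```

```text
14.6667 [464.1 170.1  65. ] [-3.1404e+00  2.0000e-04  1.5721e+00] 39.773816816682455 [ 0.1 -0.1 -0.1]
blue top (array([464.9, 170.5,  40.6]), 5128) [464.9 203.1  98. ]
tilt [ 0.002 -0.027]
rim z [(-140, 83.8), (-60, 82.9), (0, 99.5), (20, 99.6), (40, 99.5), (60, 99.4), (80, 99.4), (100, 99.5), (120, 99.5), (140, 99.4), (160, 99.2)]
w13.npz 60 [None, None, None, None, None, None, None, None, None, None, None, None, None]
w13.npz 70 [None, None, None, None, None, None, None, None, None, None, None, None, None]
w13.npz 80 [None, None, None, None, None, None, None, None, None, None, None, None, 38.7]
w13.npz 90 [38.9, None, None, None, None, None, None, None, None, None, None, None, 38.8]
w13.npz 100 [38.8, None, None, None, None, None, None, None, None, None, None, None, 39.0]
w13.npz 110 [38.7, None, None, None, None, None, None, None, None, None, None, None, 38.7]
w13.npz 120 [None, None, None, None, None, None, None, None, None, None, None, None, None]
w13.npz 130 [None, None, None, None, None, None, None, None, None, None, None, 99.8, 97.2]
w13.npz 140 [None, None, None, None, None,
[... 1507 characters left out ...]
7, 41.0, 40.3, 40.6, 40.5, 41.4, 39.2, 41.4, 41.1, 39.3, 40.0, 40.0]
t7.npz 100 [40.7, 41.1, 41.1, 40.6, 40.1, 40.0, 40.8, 41.0, 41.6, 40.8, 40.3, 40.6, 39.5]
t7.npz 110 [40.8, 41.6, 41.8, 41.1, 40.2, 40.5, 40.0, 39.9, 41.0, 42.1, 40.6, 41.0, 39.5]
t7.npz 120 [41.3, 41.8, 41.3, 41.0, 40.8, 40.2, 40.3, 41.5, 40.4, 40.6, 40.7, 41.1, 39.5]
t7.npz 130 [40.4, 40.8, 40.2, 40.6, 41.1, 40.8, 40.6, 40.8, 40.7, 40.1, 40.9, 47.9, 104.5]
t7.npz 140 [40.5, 39.2, 40.9, 40.3, 39.5, 40.9, 41.2, 41.1, 41.5, 41.0, 40.0, 60.1, 106.9]
t7.npz 150 [41.7, 41.6, 41.1, 40.9, 40.3, 41.0, 40.5, 41.6, 40.5, 40.7, 41.2, 64.2, None]
t7.npz 160 [41.4, 40.8, 41.0, 41.3, 40.5, 41.6, 40.4, 41.1, 41.3, 40.3, 41.3, 70.5, None]
```

View pics/w15.png

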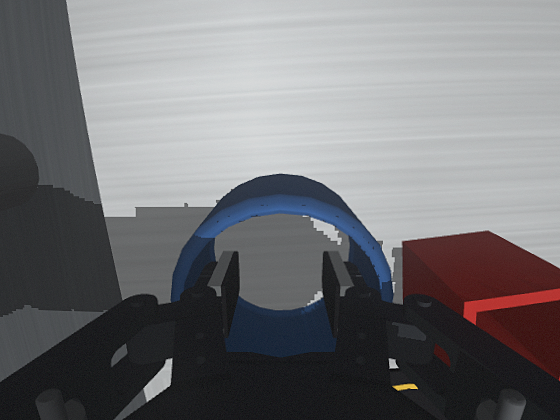

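View pics/s15b.png

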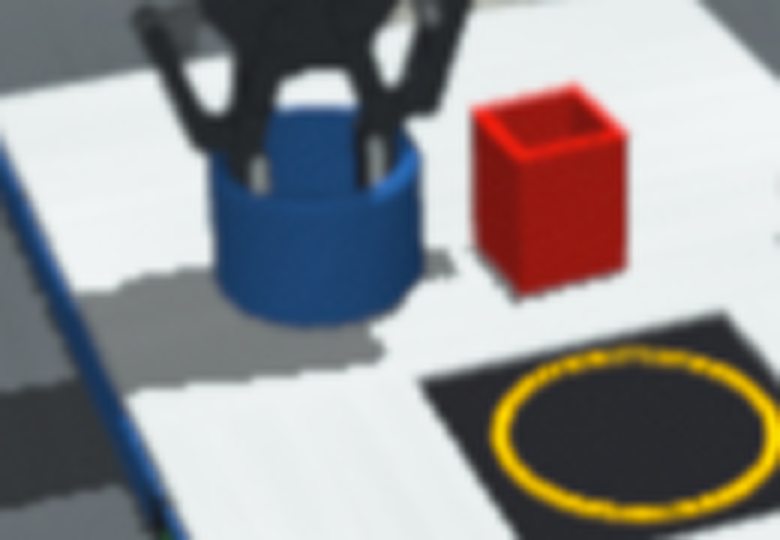

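The deck is flat there, and the tube settles back upright at (464.5, 170.5). The cause is contact height: the fingers thicken upward, so they push at the rim. I'll close them and tilt the tool 0.3 rad so the tip leads and pushes low on the bore wall.

carry_out --series '[[[0,0,0,0,0,0,2],[0,0,0,0,0,0,0],[0,0,0,0,-0.1,0,0],[0,0,0.1,0,-0.2,0,0],[0,0,0.2,0,-0.3,0,0]]]'

```text
clock: 15.18
eef_pos: [466.0, 168.1, 64.5]
tool_rot: [3.139, 0.304, 1.566]
force: [-0.2, -0.1, -1.0]
width: 0.0
```

```bash
python3 chk.py 16; python3 - <<'E'
from h import *
d,s=load('w16.npz')
C=cloud(d,np.array(d['T_tool_cam']));h=cv2.cvtColor(d['img'],cv2.COLOR_BGR2HSV)
for a in range(-70,0,5):
    m=(C[...,2]>a)&(C[...,2]<a+5)&(abs(C[...,0])<35)&(abs(C[...,1])<60)&(h[...,1]<90)&(h[...,2]<110)
    P=C[m]
    if len(P)>5: print(a,len(P),'y',P[:,1].min().round(0),P[:,1].max().round(0),'x',P[:,0].min().round(),P[:,0].max().round())
E
```

```text
15.1833 [466.  168.1  64.5] [3.1388 0.3035 1.566 ] 0.030128672571300915 [-0.2 -0.1 -1. ]
blue top (array([465. , 170.5,  41.2]), 5221) [464.8 206.4  97.6]
tilt [ 0.    -0.039]
rim z [(-180, 99.3), (-100, 85.8), (20, 99.3), (40, 99.2), (60, 99.2), (80, 99.1), (100, 99.2), (120, 99.2), (140, 99.2)]
-70 3533 y -50.0 50.0 x -7.0 19.0
-65 2206 y -45.0 45.0 x -8.0 18.0
-60 3528 y -41.0 43.0 x -8.0 14.0
-55 2635 y -38.0 38.0 x -8.0 15.0
-50 1766 y -34.0 34.0 x -10.0 28.0
-45 706 y -30.0 30.0 x -11.0 28.0
-40 580 y -42.0 38.0 x -10.0 14.0
-35 232 y -43.0 40.0 x 2.0 14.0
-30 336 y -13.0 39.0 x -19.0 14.0
-25 351 y -41.0 39.0 x -2.0 14.0
-20 322 y -41.0 39.0 x -5.0 21.0
-15 285 y -41.0 13.0 x -6.0 22.0
-10 175 y -39.0 13.0 x 7.0 24.0
-5 8 y -40.0 38.0 x -9.0 25.0
```

View pics/w16.png

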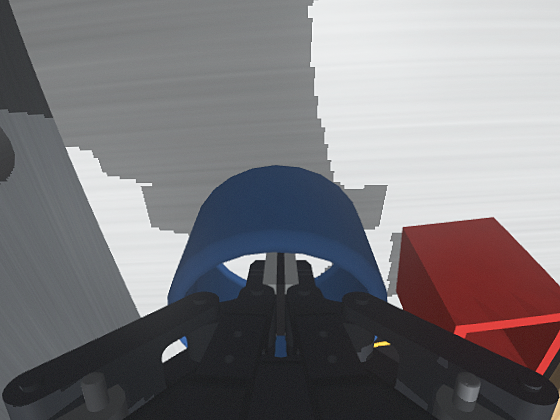

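View pics/s16c.png

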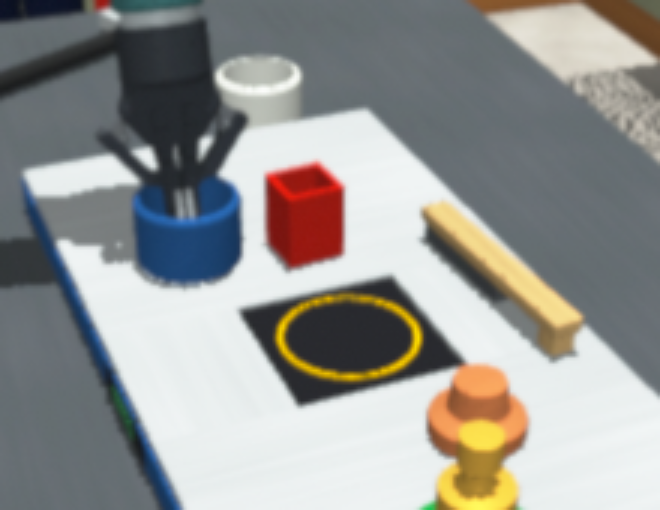

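The fingers are closed and tilted, and nothing is touched. I'll move in −y slowly to contact.

carry_out --series '[[[-0.69,0,0.47,0,-0.1,0,0],[-1.46,0,0.71,0,-0.1,0,0],[-2.03,0,0.89,0,-0.1,0,0],[-2.51,0,1.04,0,-0.1,0,0],[-2.98,0,1.18,0,-0.1,0,0]]]'

```text
clock: 15.7
eef_pos: [464.7, 136.1, 61.3]
tool_rot: [3.141, 0.397, 1.567]
force: [-0.2, 2.1, -0.5]
width: -0.1
```

```bash
python3 chk.py 17
```

```text
15.7 [464.7 136.1  61.3] [3.1412 0.397  1.5673] -0.13636508702012948 [-0.2  2.1 -0.5]
blue top (array([464.6, 167.6,  39.7]), 1432) [466.3 171.8  98.4]
tilt [-0.002  0.025]
rim z [(-120, 98.7), (-100, 98.8), (-80, 99.0), (0, 84.3), (20, 99.1), (40, 99.5), (120, 99.3), (140, 99.0), (160, 83.8)]
```

The contact is low: 2.1 N, and the rim stays level at 99 mm. I'll continue.

carry_out --series '[[[-0.55,0,0.23,0,0,0,0],[-1.2,0,0.5,0,0,0,0],[-1.84,0,0.77,0,0,0,0],[-2.49,0,1.05,0,0,0,0],[-3.13,0,1.32,0,0,0,0]]]'

```text
clock: 16.22
eef_pos: [465.0, 103.0, 61.0]
tool_rot: [3.141, 0.399, 1.571]
force: [-0.5, 4.6, 1.6]
width: -0.2
```

```bash
python3 chk.py 18
```

```text
16.2167 [465. 103.  61.] [3.1411 0.3994 1.5706] -0.23759063879597472 [-0.5  4.6  1.6]
blue top (array([465.2, 134.5,  39.6]), 1421) [465.8 138.4  98.4]
tilt [0.    0.025]
rim z [(-120, 98.8), (-100, 98.9), (-80, 98.7), (0, 84.3), (20, 99.1), (40, 99.4), (120, 99.4), (140, 98.9), (160, 83.4)]
```

View pics/s18c.png

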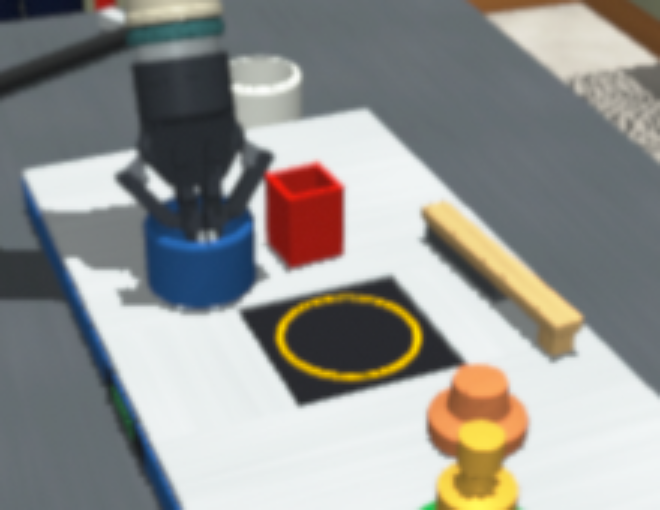

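Flat, with 4.6 N of push. I'll go on to y ≈ 90.

carry_out --series '[[[-0.65,0,0.27,0,0,0,0],[-1.4,0,0.59,0,0,0,0],[-2.2,0,0.92,0,0,0,0],[-3.0,0,1.26,0,0,0,0],[-3.7,0,1.55,0,0,0,0]]]'

```text
clock: 16.73
eef_pos: [464.3, 62.0, 60.9]
tool_rot: [-3.141, 0.401, 1.57]
force: [-0.1, 1.4, -0.3]
width: 0.2
```

```bash
python3 chk.py 19
```

```text
16.7333 [464.3  62.   60.9] [-3.1409  0.4006  1.5703] 0.16397747364403717 [-0.1  1.4 -0.3]
blue top (array([464.6,  93.5,  39.6]), 1417) [465.5  97.6  98.4]
tilt [-0.001  0.024]
rim z [(-100, 98.8), (-80, 98.9), (0, 84.3), (20, 99.0), (40, 99.5), (120, 99.3), (140, 99.1), (160, 83.3)]
```

View pics/s19c.png

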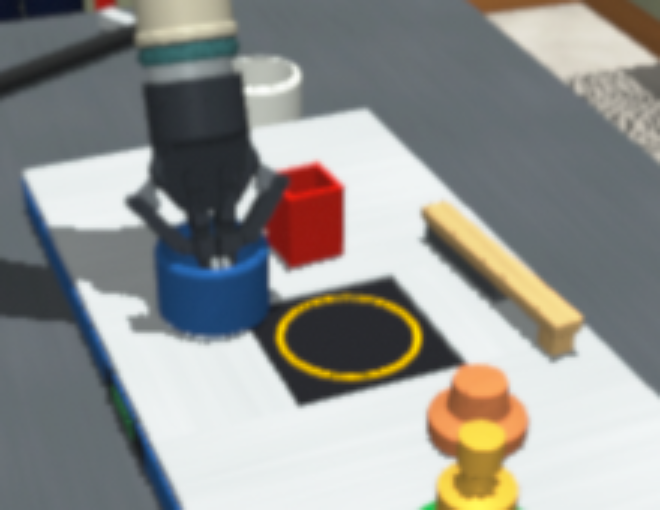

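Now the tube is at (464.5, 93) and level. I'll back the tip to the tube centre and turn the tool about the vertical by +0.87 rad, so the tip leads toward the pan.

carry_out --series '[[[1.3,0,-0.55,0,0,0,0],[2.5,0,-1.05,0,0,0,0],[2.5,0,-1.05,-0.0467,0,-0.1105,0],[2.5,0,-1.05,-0.0934,0,-0.221,0],[2.5,0,-1.05,-0.14,0,-0.3315,0]]]'

```text
clock: 17.25
eef_pos: [467.2, 91.2, 62.2]
tool_rot: [3.137, 0.401, 1.937]
force: [2.3, 2.8, 14.5]
width: 0.1
```

carry_out --series '[[[0,0,0,-0.0467,0,-0.1105,0],[0,0,0,-0.0934,0,-0.221,0],[0,0,0,-0.14,0,-0.3315,0],[0,0,0,-0.198,0,-0.469,0],[0,0,0,-0.198,0,-0.469,0]]]'

```text
clock: 17.67
eef_pos: [464.9, 92.1, 61.9]
tool_rot: [-3.135, 0.385, 2.173]
force: [0.9, 0.1, 1.4]
width: 0.1
```

```bash
python3 chk.py 20; python3 - <<'E'
from h import *
s=read_state();M=toolT(s)[:3,:3];print(M.round(3),s['qpos'].round(2))
tgt=np.array([550.5,20]);c=np.array([464.5,92.5]);u=(tgt-c);L=np.linalg.norm(u);u/=L;print(u,L)
print('per cm along u in tool',(M.T@np.r_[u,0]).round(3),'down',(M.T@[0,0,-1]).round(3))
E
```

```text
17.6667 [464.9  92.1  61.9] [-3.1348  0.3849  2.1734] 0.08641612721208866 [0.9 0.1 1.4]
blue top (array([468.7,  96.3,  40.9]), 4657) [448.  129.8  97.2]
tilt [ 0.013 -0.021]
rim z [(-180, 97.0), (-60, 84.9), (0, 96.9), (20, 99.2), (40, 111.4), (60, 99.0), (80, 98.9), (100, 99.0), (120, 99.0), (140, 98.8), (160, 98.3)]
[[-0.525  0.826  0.206]
 [ 0.764  0.564 -0.314]
 [-0.375 -0.008 -0.927]] [-1.03  0.88  0.78  2.25 -0.93  0.24  1.03]
[ 0.76456527 -0.64454631] 112.48222081733628
per cm along u in tool [-0.894  0.268  0.359] down [0.375 0.008 0.927]
```

View pics/w20.png

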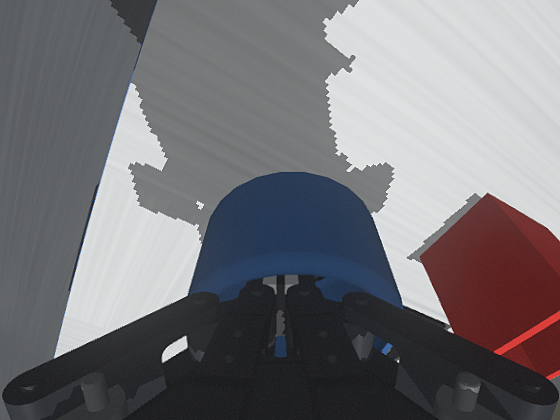

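During the turn, joint 6 reached its limit at 0.24, and the gripper pressed the rim briefly with 14 N. I'll reduce the tilt to about 0.2, which still compensates for the finger taper.

carry_out --series '[[[0,0,-0.1,0,0.06,0,0],[0,0,-0.1,0,0.12,0,0],[0,0,-0.1,0,0.18,0,0],[0,0,-0.1,0,0.18,0,0]]]'

```text
clock: 18.1
eef_pos: [464.4, 91.0, 62.4]
tool_rot: [-3.134, 0.201, 2.166]
force: [1.7, -0.3, 0.8]
width: 0.1
```

```bash
cat > dirs.py <<'E'
from h import *
import sys
s=read_state();M=toolT(s)[:3,:3];print('tilt',np.arccos(-M[2,2]).round(3),'tipdir',np.degrees(np.arctan2(M[1,2],M[0,2])).round(1),'q',s['qpos'].round(2),s['eef_pos'].round(1))
c=np.array([float(sys.argv[1]),float(sys.argv[2])]);tgt=np.array([550.5,20]);u=tgt-c;L=np.linalg.norm(u);u/=L;print('u',u.round(3),'L',L.round(1))
print('along u in tool',(M.T@np.r_[u,0]).round(3),'down',(M.T@[0,0,-1]).round(3),'+x',(M.T@[1,0,0]).round(3),'+y',(M.T@[0,1,0]).round(3))
E
python3 chk.py 21; python3 dirs.py 467 95
```

```text
18.1 [464.4  91.   62.4] [-3.1343  0.2013  2.1662] 0.06796753703683675 [ 1.7 -0.3  0.8]
blue top (array([468.9,  96.8,  40.4]), 5445) [447.9 128.5  97.8]
tilt [ 0.014 -0.021]
rim z [(-180, 99.1), (-60, 81.7), (0, 99.1), (20, 102.3), (40, 99.4), (60, 99.4), (80, 99.4), (100, 99.2), (120, 99.2), (140, 99.3), (160, 99.3)]
tilt 0.202 tipdir -58.6 q [-0.84  0.8   0.67  2.21 -0.9   0.34  1.12] [462.3  92.9  61.2]
u [ 0.744 -0.668] L 112.2
along u in tool [-0.952  0.24   0.192] down [0.2  0.01 0.98] +x [-0.552  0.827  0.104] +y [ 0.809  0.562 -0.171]
```

View pics/w21.png

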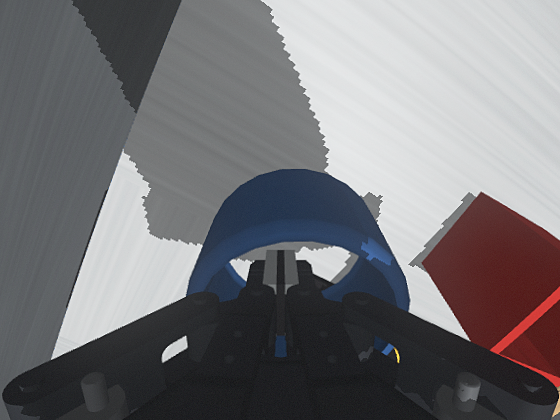

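View pics/s21c.png

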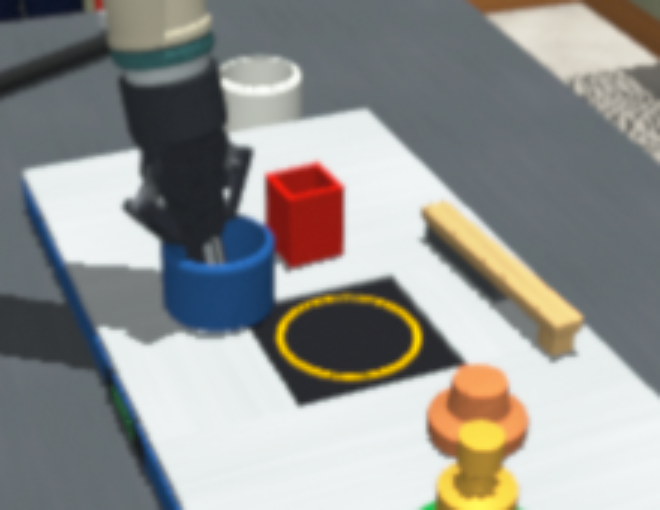

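Tilt is 0.2 and the force is about 0. I'll move to contact along the direction to the ring centre.

carry_out --series '[[[-0.9,0.55,0.18,0,0,0,0],[-1.76,1.06,0.35,0,0,0,0],[-2.33,1.2,0.46,0,0,0,0],[-2.81,1.32,0.56,0,0,0,0],[-3.19,1.42,0.64,0,0,0,0]]]'

```text
clock: 18.62
eef_pos: [491.9, 74.4, 60.6]
tool_rot: [-3.13, 0.2, 2.172]
force: [-3.5, 2.6, 1.6]
width: -0.4
```

```bash
python3 chk.py 22; python3 dirs.py 470 95
```

```text
18.6167 [491.9  74.4  60.6] [-3.1296  0.1995  2.1721] -0.3969433419869517 [-3.5  2.6  1.6]
blue top (array([471.5,  95.1,  39.9]), 2353) [490.9 117.9  98.4]
tilt [-0.008  0.002]
rim z [(-180, 99.3), (-160, 93.7), (-60, 99.0), (20, 84.3), (40, 92.8), (60, 99.3), (80, 99.6), (100, 99.8), (160, 99.7)]
tilt 0.201 tipdir -58.9 q [-0.78  0.82  0.69  2.15 -0.87  0.38  1.14] [492.1  74.   60.8]
u [ 0.732 -0.682] L 110.0
along u in tool [-0.956  0.221  0.192] down [0.199 0.011 0.98 ] +x [-0.554  0.826  0.103] +y [ 0.809  0.563 -0.171]
```

View pics/s22c.png

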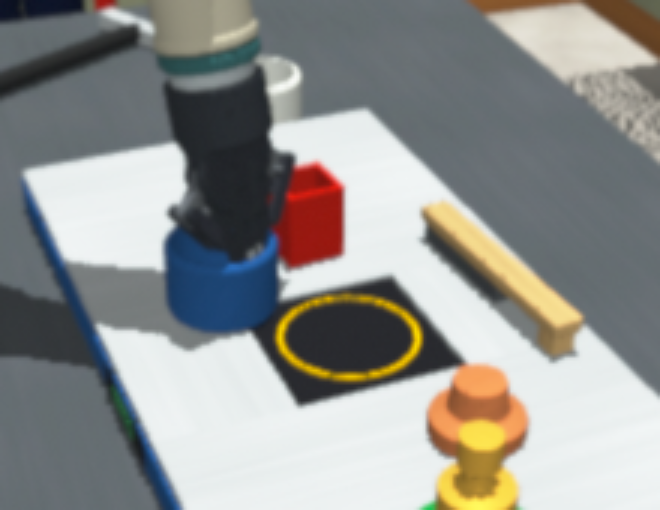

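Contact is level at 4.4 N. I'll push on in short steps.

carry_out --series '[[[-0.57,0.13,0.11,0,0,0,0],[-1.2,0.28,0.24,0,0,0,0],[-1.82,0.42,0.36,0,0,0,0],[-2.49,0.57,0.5,0,0,0,0],[-3.1,0.72,0.62,0,0,0,0]]]'

```text
clock: 19.13
eef_pos: [516.8, 51.3, 61.1]
tool_rot: [-3.131, 0.201, 2.171]
force: [-0.3, 2.2, -1.3]
width: 0.3
```

```bash
python3 chk.py 23; python3 dirs.py 494 72
```

```text
19.1333 [516.8  51.3  61.1] [-3.1311  0.2014  2.1707] 0.319879081873322 [-0.3  2.2 -1.3]
blue top (array([498. ,  73.8,  39.9]), 2304) [518.6  90.6  98.4]
tilt [-0.009  0.004]
rim z [(-180, 99.4), (-160, 91.4), (-60, 99.2), (20, 106.4), (40, 98.0), (60, 99.4), (80, 99.7), (160, 99.8)]
tilt 0.204 tipdir -58.3 q [-0.72  0.83  0.69  2.1  -0.85  0.4   1.17] [517.8  50.4  61.5]
u [ 0.736 -0.677] L 76.8
along u in tool [-0.954  0.228  0.195] down [0.202 0.009 0.979] +x [-0.552  0.827  0.106] +y [ 0.809  0.562 -0.172]
```

View pics/s23c.png

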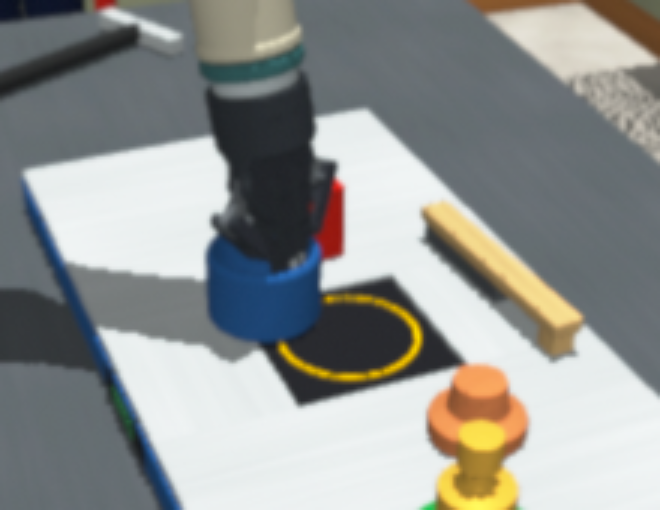

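carry_out --series '[[[-0.58,0.11,0.12,0,0,0,0],[-1.2,0.24,0.24,0,0,0,0],[-1.83,0.36,0.37,0,0,0,0],[-2.4,0.47,0.49,0,0,0,0],[-3.0,0.59,0.61,0,0,0,0]]]'

```text
clock: 19.65
eef_pos: [538.6, 29.7, 61.0]
tool_rot: [-3.131, 0.201, 2.171]
force: [-2.1, 2.1, -0.2]
width: -0.1
```

```bash
python3 chk.py 24; python3 dirs.py 520 50
```

```text
19.65 [538.6  29.7  61. ] [-3.1309  0.2008  2.1712] -0.09414499126420448 [-2.1  2.1 -0.2]
blue top (array([520.6,  53.1,  39.9]), 2300) [541.1  66.3  98.2]
tilt [-0.011  0.008]
rim z [(-180, 99.0), (-160, 89.4), (-60, 98.6), (20, 94.4), (40, 98.3), (60, 99.0), (80, 99.5), (160, 99.5)]
tilt 0.204 tipdir -58.4 q [-0.67  0.84  0.7   2.06 -0.84  0.42  1.2 ] [539.7  28.6  61.5]
u [ 0.713 -0.701] L 42.8
along u in tool [-0.961  0.196  0.196] down [0.202 0.009 0.979] +x [-0.552  0.827  0.106] +y [ 0.809  0.562 -0.172]
```

View pics/s24c.png

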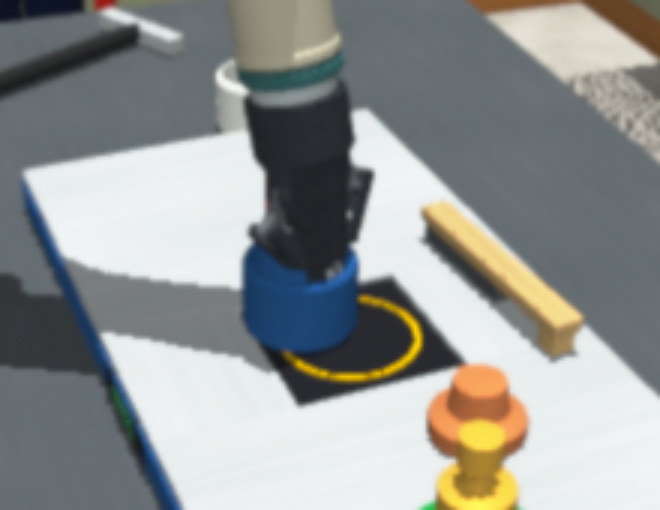

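carry_out --series '[[[-0.58,0.09,0.12,0,0,0,0],[-1.2,0.19,0.25,0,0,0,0],[-1.8,0.29,0.37,0,0,0,0],[-2.4,0.39,0.49,0,0,0,0],[-2.9,0.47,0.59,0,0,0,0]]]'

```text
clock: 20.17
eef_pos: [559.3, 7.6, 61.1]
tool_rot: [-3.131, 0.201, 2.171]
force: [-1.7, 1.5, -1.0]
width: 0.1
```

```bash
python3 chk.py 25; python3 dirs.py 540 31
```

```text
20.1667 [559.3   7.6  61.1] [-3.1311  0.2014  2.1709] 0.10246679617758526 [-1.7  1.5 -1. ]
blue top (array([542. ,  31.9,  39.9]), 2203) [561.5  33.1  97.5]
tilt [ 0.    -0.002]
rim z [(-180, 98.3), (-160, 87.4), (-60, 98.2), (20, 106.7), (40, 97.8), (60, 98.4), (80, 98.8), (140, 109.0), (160, 98.6)]
tilt 0.203 tipdir -58.4 q [-0.61  0.86  0.7   2.01 -0.82  0.45  1.22] [560.    6.8  61.4]
u [ 0.69  -0.723] L 15.2
along u in tool [-0.966  0.164  0.198] down [0.202 0.009 0.979] +x [-0.552  0.827  0.106] +y [ 0.809  0.562 -0.172]
```

View pics/s25c.png

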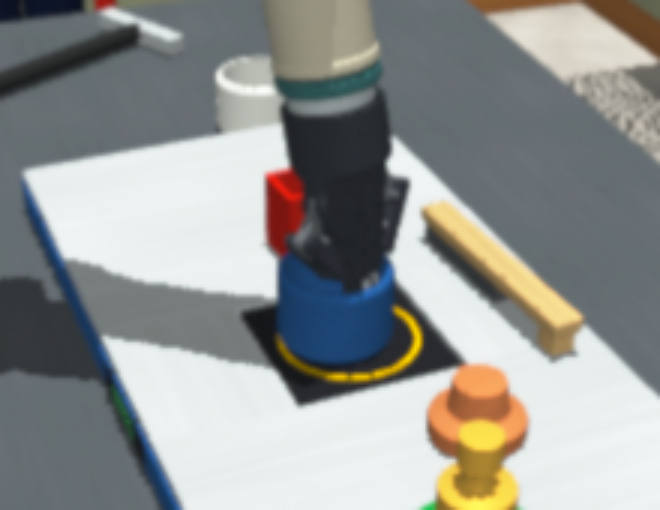

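View pics/w25.png

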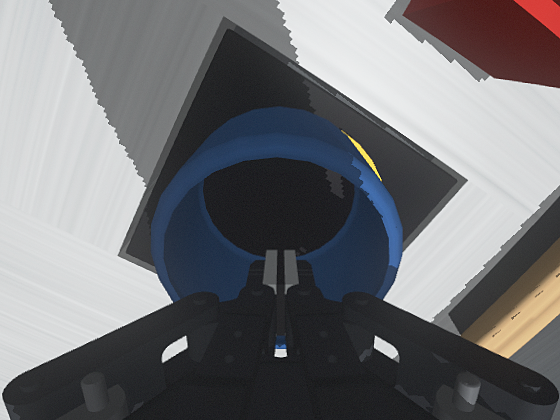

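carry_out --series '[[[-0.5,0.08,0.1,0,0,0,0],[-1.0,0.17,0.2,0,0,0,0],[-1.4,0.24,0.29,0,0,0,0],[-1.4,0.24,0.29,0,0,0,0]]]'

```text
clock: 20.6
eef_pos: [569.7, -3.0, 61.2]
tool_rot: [-3.132, 0.202, 2.17]
force: [-1.8, 0.6, 0.6]
width: 0.0
```

```bash
python3 chk.py 26; python3 dirs.py 550 21
```

```text
20.6 [569.7  -3.   61.2] [-3.1318  0.2022  2.1704] 0.0294255547105652 [-1.8  0.6  0.6]
blue top (array([552.5,  21.3,  39.9]), 2156) [572.1  28.4  97.1]
tilt [ 0.004 -0.007]
rim z [(-180, 97.9), (-160, 86.9), (-60, 98.0), (20, 86.8), (40, 97.6), (60, 98.1), (80, 98.4), (140, 104.0), (160, 98.2)]
tilt 0.203 tipdir -58.4 q [-0.59  0.86  0.7   1.99 -0.81  0.46  1.23] [569.6  -2.8  61.2]
u [ 0.447 -0.894] L 1.1
along u in tool [-0.97  -0.134  0.201] down [0.201 0.01  0.979] +x [-0.553  0.826  0.106] +y [ 0.809  0.563 -0.172]
```

View pics/s26c.png

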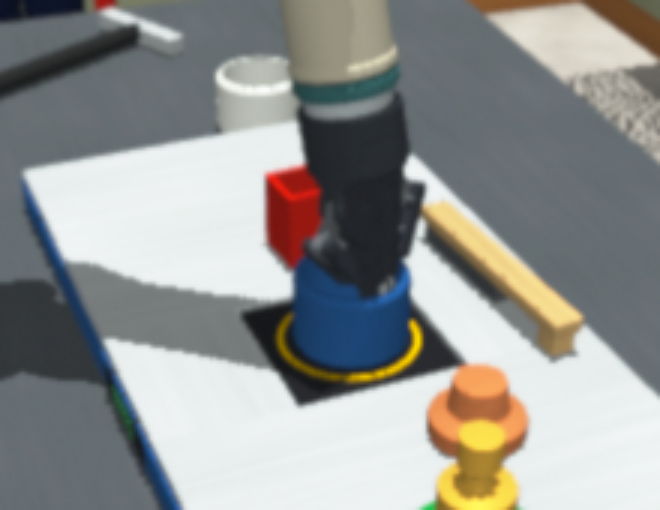

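The sample is centred at (552,21), against the ring at (551.7,20.6). I'll back the tip off the wall, then rise straight up.

carry_out --series '[[[0.5,-0.08,-0.1,0,0,0,0],[1.0,-0.17,-0.2,0,0,0,0],[1.45,-0.25,-0.3,0,0,0,0],[1.45,-0.25,-0.3,0,0,0,0]]]'

```text
clock: 21.03
eef_pos: [557.4, 10.0, 60.8]
tool_rot: [-3.131, 0.2, 2.173]
force: [-0.7, 0.5, -0.1]
width: -0.1
```

carry_out --series '[[[-0.2,0,-1.0,0,0,0,0],[-0.5,0,-2.5,0,0,0,0],[-0.9,0,-4.5,0,0,0,0],[-1.4,-0.1,-7.0,0,0,0,0],[-2.0,-0.1,-10.0,0,0,0,0]]]'

```text
clock: 21.45
eef_pos: [557.3, 8.7, 164.0]
tool_rot: [-3.129, 0.2, 2.171]
force: [0.9, 0.3, -0.4]
width: -0.0
```

carry_out --series '[[[0.3,1.5,-3.0,0,0,0,0],[0.3,4.5,-5.0,0,0,0,0],[0.3,8.0,-6.0,0,0,0,0],[0.3,11.5,-6.0,0,0,0,0],[0.3,14.0,-6.0,0,0,0,0]]]'

```text
clock: 21.87
eef_pos: [668.7, 103.5, 221.8]
tool_rot: [-3.135, 0.203, 2.174]
force: [-0.4, -0.4, -0.2]
width: 0.1
```

```bash
python3 - <<'E'
from h import *
d,s=snap('top','t30.png');print(s['clock'],s['eef_pos'],s['force'])
cv2.imwrite('pics/t30c.png',cv2.resize(d['img'][130:300,165:475],None,fx=2.5,fy=2.5,interpolation=cv2.INTER_CUBIC))
d,s=snap('side','s30.png');cv2.imwrite('pics/s30c.png',cv2.resize(d['img'][140:340,180:400],None,fx=3,fy=3))
snap('wrist','w30.png')
E
```

```text
21.8667 [668.6686414  103.50436731 221.7649899 ] [-0.37100007 -0.42173467 -0.23491148]
```

View pics/t30c.png

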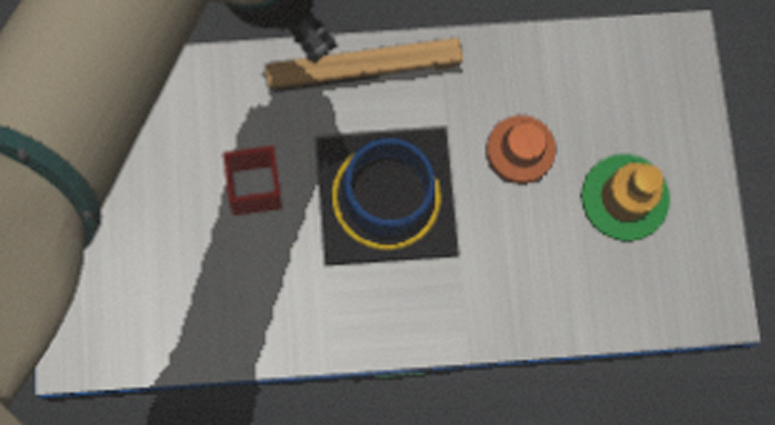

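View pics/s30c.png

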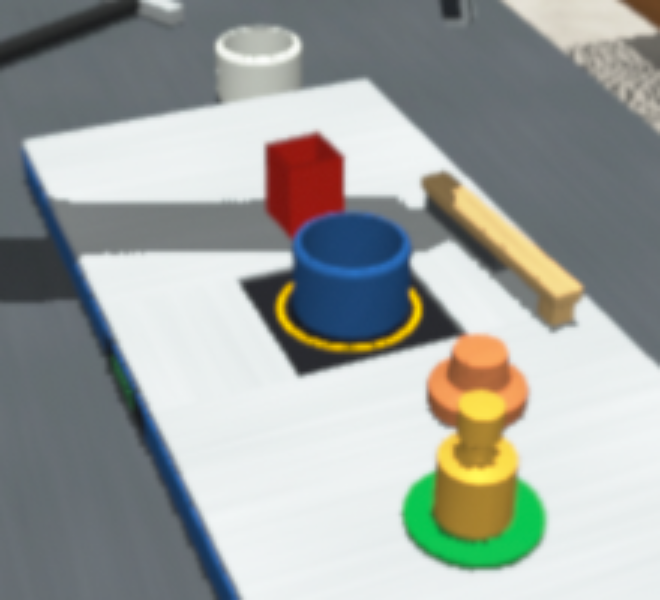

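View pics/w30.png

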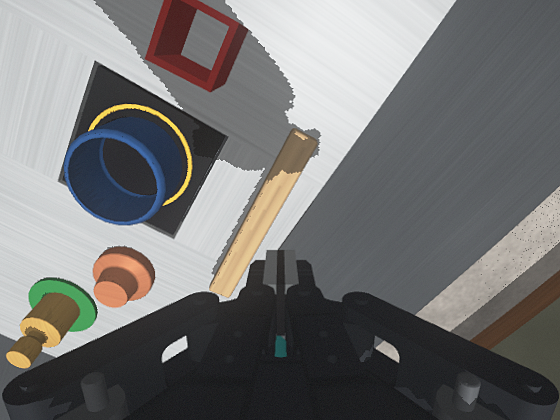

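The sample stands on the pan inside the ring and the weight is on the pad. A numeric check before handing in.

```bash
python3 - <<'E'
from h import *
d,s=load('w30.npz');W=wcloud(d,s);h=cv2.cvtColor(d['img'],cv2.COLOR_BGR2HSV);H,S,V=[h[...,i] for i in range(3)];z=W[...,2]
near=np.hypot(W[...,0]-551,W[...,1]-20)<62
m=near&(S>120)&(H>15)&(H<33)&(z<46);print('ring',circ(W[m]))
for z0,z1 in((92,104),(95,101)):
    m=near&(S>80)&(H>100)&(H<128)&(z>z0)&(z<z1);print('blue',circ(W[m]))
d=dict(np.load('pics/t30.npz'));W=cloud(d);h=cv2.cvtColor(d['img'],cv2.COLOR_BGR2HSV);H,S,V=[h[...,i] for i in range(3)];z=W[...,2]
def onplane(m,zp):
    v,u=np.nonzero(m);p=cv2.undistortPoints(np.stack([u,v],1).astype(float)[:,None],d['mtx'],d['dist'])[:,0]
    r=np.c_[p,np.ones(len(p))]@d['T'][:3,:3].T;return d['T'][:3,3]+r*((zp-d['T'][2,3])/r[:,2:])
near=np.hypot(W[...,0]-551,W[...,1]-20)<62
print('blue top',circ(onplane(near&(S>60)&(H>100)&(H<128)&(z>93),98.5)))
# bystander shift before/after
a=cv2.cvtColor(dict(np.load('pics/t7.npz'))['img'],cv2.COLOR_BGR2GRAY);b=cv2.cvtColor(dict(np.load('pics/top0.npz'))['img'],cv2.COLOR_BGR2GRAY);c=cv2.cvtColor(d['img'],cv2.COLOR_BGR2GRAY)
for n,(x,y,w,hh) in dict(flange=(355,170,38,38),red=(252,186,28,32),brush=(300,143,52,25)).items():
    r=cv2.matchTemplate(c[y-6:y+hh+6,x-6:x+w+6],b[y:y+hh,x:x+w],cv2.TM_CCOEFF_NORMED);print(n,cv2.minMaxLoc(r)[1::2],'expect (6,6)')
E
```

```text
ring (array([551.3,  20.5,  52.6]), 927)
blue (array([553.5,  22. ,  40.8]), 1957)
blue (array([553.4,  21.5,  40.3]), 1494)
blue top (array([551.4,  20.5,  41.2]), 247)
flange (0.9976809620857239, (6, 6)) expect (6,6)
red (0.7005470991134644, (6, 5)) expect (6,6)
brush (0.9973470568656921, (6, 6)) expect (6,6)
```

```bash
python3 - <<'E'
from h import *
for f in('side0','s30'):
    i=np.load('pics/%s.npz'%f)['img'];h=cv2.cvtColor(i,cv2.COLOR_BGR2HSV);m=(h[...,1]>140)&((h[...,0]<5)|(h[...,0]>175));m[:, :230]=0;m[:170]=0;m[:,330:]=0
    v,u=np.nonzero(m);print(f,len(u),u.min(),u.max(),v.min(),v.max(),u.mean().round(1),v.mean().round(1))
finish_job()
E
```

```text
side0 666 269 293 184 218 280.4 199.6
s30 641 269 294 185 217 280.5 200.0
the job is handed in; nothing more can be done
```

I moved the brass weight from the pan to the green pad, then towed the blue sample around the red tube onto the emptied pan and handed the job in at about 22 s. Along the way the sample tipped partly three times, against the instruction not to tip it.

**Last checks**
- **Weight:** it looks upright and fully on the pad in both views.
- **Sample:** its centre is within about 2 mm of the ring centre and it stands level. The largest allowed offset is about 10 mm.
- **Bystanders:** the flange, brush and red tube are unmoved within what the pictures can show. The red tube's top-view match was weak because of shadow, but the side view confirms it.
- **Robot:** it is clear of everything.

**What did not go cleanly**
- **Tipping:** while I pushed the sample with the fingers high in its bore, one rim rose about 5 mm, then 2 mm on the other side as I backed off, then 12 mm. Each time I backed off and it settled flat. I finished by pushing low with the tool tilted, and the rim stayed level from there.
- **Contact on the sample:** while I turned the tool on the deck, joint 6 came close to its range limit. A gripper part pressed on the sample with about 14 N, under the 40 N limit.
- **The pan:** neither the tool nor the fingers touched it.

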